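Sort mixed-up steering parts back into their colour trays

TASK

The four steering parts on the bench have been put back into one another's colour-coded trays. Move them until every part stands upright and released in the tray of its own paint colour (red, blue, green, yellow); a tray takes only one part at a time, so use the empty plain dark steel tray to park a part on the way, and leave that tray empty at the end. Leave the grease tub standing where it is.

Things in the scene. Friction and masses are not known exactly. Their poses are not given: they have to be found in the camera images.
- part_red: Deep wheel-nut socket, a dark steel cylinder 44 mm in diameter and 75 mm tall with a red painted band and red top face round a black hexagon. Grip it across its 44 mm diameter, about 48 mm above its origin. Loose, steel, 0.2 to 0.5 kg, round about its upright z axis. Origin: centre of the underside of its round 44 mm foot. Starts upright in a tray of another colour.
- part_blue: Steering pinion standing on its gear: gear 45 mm over the teeth, 26 mm tall, with a blue top face; above it a bright shaft 24 mm in diameter with a blue tip, top 85 mm above the origin. Grip the shaft about 62 mm above the origin. Loose, steel, 0.2 to 0.5 kg, round about its upright z axis. Origin: centre of the underside of its round 44 mm foot. Starts upright in a tray of another colour.
- part_green: Suspension bush, a bright steel cylinder 44 mm in diameter and 62 mm tall with a green painted band and green top rim round a black and steel core. Grip it across its 44 mm diameter, about 45 mm above its origin. Loose, steel, 0.2 to 0.5 kg, round about its upright z axis. Origin: centre of the underside of its round 44 mm foot. Starts upright in a tray of another colour.
- part_yellow: Ball joint standing on its housing: dark housing 44 mm in diameter, 24 mm tall, with a yellow band and yellow top face, a black cone up to 38 mm, then an upright threaded stud 18 mm in diameter with a yellow tip, top 80 mm above the origin. Grip the stud about 60 mm above the origin. Loose, steel, 0.2 to 0.5 kg, round about its upright z axis. Origin: centre of the underside of its round 44 mm foot. Starts upright in a tray of another colour.
- tray_red: Red painted square parts tray with an open top, fixed to the bench and level: 72 x 72 mm outside, 64 x 64 mm inside, walls 4 mm thick and 12 mm high, inner floor 4 mm above the bench. Holds one part. Origin: centre of its underside, on the bench; z up, x and y along its sides. Starts with a part of another colour in it.
- tray_blue: Blue painted square parts tray with an open top, fixed to the bench and level: 72 x 72 mm outside, 64 x 64 mm inside, walls 4 mm thick and 12 mm high, inner floor 4 mm above the bench. Holds one part. Origin: centre of its underside, on the bench; z up, x and y along its sides. Starts with a part of another colour in it.
- tray_green: Green painted square parts tray with an open top, fixed to the bench and level: 72 x 72 mm outside, 64 x 64 mm inside, walls 4 mm thick and 12 mm high, inner floor 4 mm above the bench. Holds one part. Origin: centre of its underside, on the bench; z up, x and y along its sides. Starts with a part of another colour in it.
- tray_yellow: Yellow painted square parts tray with an open top, fixed to the bench and level: 72 x 72 mm outside, 64 x 64 mm inside, walls 4 mm thick and 12 mm high, inner floor 4 mm above the bench. Holds one part. Origin: centre of its underside, on the bench; z up, x and y along its sides. Starts with a part of another colour in it.
- tray_spare: Plain unpainted dark steel square parts tray with an open top, fixed to the bench and level: 72 x 72 mm outside, 64 x 64 mm inside, walls 4 mm thick and 12 mm high, inner floor 4 mm above the bench. Holds one part. Origin: centre of its underside, on the bench; z up, x and y along its sides. Starts empty: the parking spot.
- grease_tub: Black plastic grease tub with a grey band and an amber top, 92 mm in diameter, 86 mm tall, loose, about 0.5 kg, on the left of the bench. Origin: centre of its underside; z up. Must not be shifted or tipped. Other loose hardware near the trays is lower than 35 mm.

How it is judged:
By the outcome, as a careful person would: the job done as asked, in the order asked, and still so for the second after the job is handed in, with the robot touching nothing.
It also fails if it takes over 144 s, if anything falls off the work surface, if the arm or the gripper's body presses on something with over 40 N, if the wrist force passes 120 N, or if a joint passes its speed limit or range.

ROBOT

A 6-joint arm with a two-finger parallel gripper is mounted at the origin on the work surface. World frame = base frame: x ahead of the robot, y to its left, z up, the work surface at z = 0. Lengths are in m, angles in rad, forces in N, time in s.
With the tool pointing down it reaches from about 0.275 to 0.75 m from the base axis. Payload 10.2 kg.
Tool frame: the origin (TCP) lies at the very end of the fingers, on their centre line; the grasp point (between the pads) lies arm.tcp_to_grasp behind it (arm.tcp_to_grasp is the distance from the TCP to the grasp point, in m); x points along the fingers, y is the direction in which the jaws open and shut, and the axes are right-handed (so a half turn about x gives the same grasp; the last joint's range is limited). The gripper opens to 85 mm and grips with 20 to 120 N. Pads are 22 mm wide; open, the fingers measure 114 mm over their backs; the gripper's body (76 mm by 85 mm) begins 54 mm behind the grasp point. The pads swing forward as they close: fully open they stand 13 mm farther back than shut.
Start: joints at [1.021, 0.313, 1.498, -0, 1.331, -0.223], TCP at [0.169, 0.497, 0.198] pointing down, gripper open.
Joint ranges: [-2.94, 2.94], [-0.97, 2.17], [0.19, 2.56], [-1.23, 4.37], [0.02, 3.11], [-2.88, 2.88]. Speed limits (rad/s): [2.39, 2.39, 3.01, 3.14, 3.14, 3.14].

INTERFACE

Orientations are given as a rotation vector (axis times angle).
In Python, from bench import arm gives the robot as it stands.
- The arm moves only by the shell command python3 -m pendant 'ROWS' [FORCE]. ROWS is JSON, a list of rows, each a list of 7 numbers: the turn, a rotation vector about the world's x, y, z in degrees, then the shift along the world's x, y, z in mm, then the finger opening in mm, from 0 to 85.4. In form: [[wx, wy, wz, x, y, z, claw], ...]. A call has 1 to 20 rows; each row shifts and turns the pose as measured when the row begins; what a row does not reach is not made up. A row lasts 1/10 s, in which the tool goes at most 50 mm and 8.59 degrees, less where a joint would pass 70% of its speed; a pose out of reach is approached as far as the arm can. A call is refused whole if a number of a shift passes 50 or a number of a turn 8.59, either way. A call with a gripper value outside its range is refused whole. The fingers move at their own pace and stop on an object; FORCE is the grip in N (left out, the last holds). Time passes only in rows, so rows that do not move let the fingers close. It gives the time, the measured TCP pose, the force and the opening at its end, in the units of the state.
- arm.get_state(): the state, without advancing time (a new reading comes with each control period).
- arm.capture(name): name is "scene" or "top" or "wrist"; returns a dict with "frame" (480x640x3 uint8, red, green, blue), "fovy" (degrees; the focal length in pixels is half the picture's height over the tangent of half this angle, whatever the lens; pixels are square), "cx", "cy" (the principal point, pixels), "k1" (the pictures are not rectified: a ray, as slopes to the right and down, at radius r is drawn at 1 + k1 r^2 times it, then the intrinsics apply), "rvec" (rotation vector, rad) and "tvec" (3), from world to camera coordinates, as OpenCV has them. Camera axes: x right, y down, z forward; pixel columns grow to the right and rows downward; lengths in m; the calibration is good to about 2 mm. A picture is of the moment at which its call begins. There is no depth.
- arm.finish_job(): hands the job in, once; it reports no verdict.
Trained networks look in the newest picture that a camera, given by its name, has taken for a name from the list of things; names that differ only in an ending like _2 or _b are one class to them, and where a whole thing is asked for, a point or a joint stands for the part that bears it (a point fixed in the world has none). Each returns a list of dicts, best first, with "score" (0 to 1); they miss things now and then, are a little off and sometimes report something else, mostly with a low value. They report only what shows in the picture. A call takes as long as a camera call.
- arm.boxes_of(name, camera): "extent" ([left, top, width, height] in pixels, round what is visible of it).
- arm.landmark_of(name, camera): "centre" ([row, column] in pixels: a listed point, or the origin of a listed thing).
The state is a dict: "time": time; "joint_positions": joint angles; "qvel": joint speeds; "effort": joint torques, N m; "eef_pos": TCP position; "tool_rot": TCP orientation; "contact_force": force on the tool from outside, world axes, zero at the start; "torque": the same for the moment, N m; "width": finger opening in m.
Only numpy, scipy, OpenCV 4.12 (cv2) and the standard library are available. Lean on these libraries where they do the work, as an engineer would, in place of code of your own. Each camera call takes 0.05 s, during which the arm holds its last target.

## Working session

There is one attempt and no reset: what is moved stays moved. The work goes in short steps, Python scripts to look and compute and a shell command to move; the robot and the scene stay as the last step left them, time stands still between calls to the robot, and variables do not carry over. Pictures are saved under pics/ and viewed, and the job is handed in when it is done.

```bash
ls; mkdir -p pics; cat > h.py <<'E'
import numpy as np, cv2
from bench import arm
N=["part_red","part_blue","part_green","part_yellow","tray_red","tray_blue","tray_green","tray_yellow","tray_spare","grease_tub"]
def cam(c):
    f=240/np.tan(np.radians(c["fovy"])/2)
    K=np.array([[f,0,c["cx"]],[0,f,c["cy"]],[0,0,1.]])
    R=cv2.Rodrigues(np.array(c["rvec"],float))[0]; t=np.array(c["tvec"],float)
    return K,np.array([c["k1"],0,0,0,0.]),R,t
def back(c,row,col,z):
    K,d,R,t=cam(c)
    p=cv2.undistortPoints(np.array([[[col,row]]],float),K,d)[0,0]
    o=-R.T@t; v=R.T@np.array([p[0],p[1],1]); return o+v*(z-o[2])/v[2]
def proj(c,P):
    K,d,R,t=cam(c)
    return cv2.projectPoints(np.array([P],float),np.array(c["rvec"],float),t,K,d)[0][0,0]
def save(c,n): cv2.imwrite(n,cv2.cvtColor(c["frame"],cv2.COLOR_RGB2BGR))
E
python3 - <<'E'
from h import *
for n in["scene","top"]:
    c=arm.capture(n); save(c,f"pics/{n}0.png")
    K,d,R,t=cam(c); print(n,-R.T@t,c["k1"])
    for k in N:
        for r in arm.landmark_of(k,n)[:2]:
            print(k,round(r["score"],2),np.round(r["centre"]),np.round(back(c,*r["centre"],0.004 if 'part' in k else 0),3))
s=arm.get_state();print(s, arm.tcp_to_grasp)
E
```

```text
pics
scene [ 1.14673924 -0.17075595  0.5075508 ] 0.001059706565007106
part_red 0.84 [289. 239.] [ 0.613 -0.128  0.004]
part_blue 0.69 [266. 393.] [0.647 0.104 0.004]
part_green 0.74 [213. 301.] [0.462 0.014 0.004]
part_yellow 0.66 [236. 179.] [ 0.453 -0.197  0.004]
tray_red 0.73 [240. 179.] [ 0.459 -0.198  0.   ]
tray_blue 0.79 [218. 302.] [0.471 0.013 0.   ]
tray_green 0.86 [290. 243.] [ 0.614 -0.122  0.   ]
tray_yellow 0.91 [266. 395.] [0.645 0.108 0.   ]
tray_yellow 0.73 [243. 484.] [0.645 0.269 0.   ]
tray_spare 0.58 [202. 420.] [0.5   0.228 0.   ]
grease_tub 0.66 [242. 484.] [0.642 0.27  0.   ]
top [0.41827172 0.02466264 1.09694908] -0.1370403603037336
part_red 0.92 [221. 380.] [ 0.614 -0.122  0.004]
part_blue 0.77 [208. 275.] [0.644 0.098 0.004]
part_blue 0.53 [296. 419.] [ 0.457 -0.198  0.004]
part_green 0.58 [295. 315.] [0.461 0.014 0.004]
part_yellow 0.94 [289. 419.] [ 0.471 -0.199  0.004]
part_yellow 0.2 [294. 314.] [0.464 0.017 0.004]
tray_red 0.89 [295. 419.] [ 0.46 -0.2   0.  ]
tray_blue 0.89 [295. 314.] [0.462 0.018 0.   ]
tray_green 0.94 [220. 382.] [ 0.617 -0.127  0.   ]
tray_yellow 0.58 [208. 270.] [0.644 0.108 0.   ]
tray_spare 0.91 [283. 209.] [0.486 0.234 0.   ]
tray_spare 0.42 [204. 272.] [0.652 0.104 0.   ]
grease_tub 0.62 [213. 195.] [0.634 0.267 0.   ]
{'time': 1.1, 'joint_positions': array([ 1.02057569e+00,  3.12935202e-01,  1.49770094e+00, -2.09307874e-05,
        1.33098717e+00, -2.23430653e-01]), 'qvel': array([-0.00033211,  0.00191179,  0.00022189,  0.00158825,  0.00108528,
        0.00061545]), 'effort': array([-3.80171286e-05, -4.12157178e+01, -2.59905410e+01, -1.70403709e-04,
        3.30072389e-04, -1.82237159e-05]), 'eef_pos': array([0.16856383, 0.49721126, 0.1982758 ]), 'tool_rot': array([ 0.25642118,  1.55553307, -0.25647804]), 'contact_force': array([-0.12274194, -0.53933846,  0.08667733]), 'torque': array([0.00871015, 0.06063195, 0.00507583]), 'width': 0.08522602117855912} 0.0187
```

View pics/scene0.png

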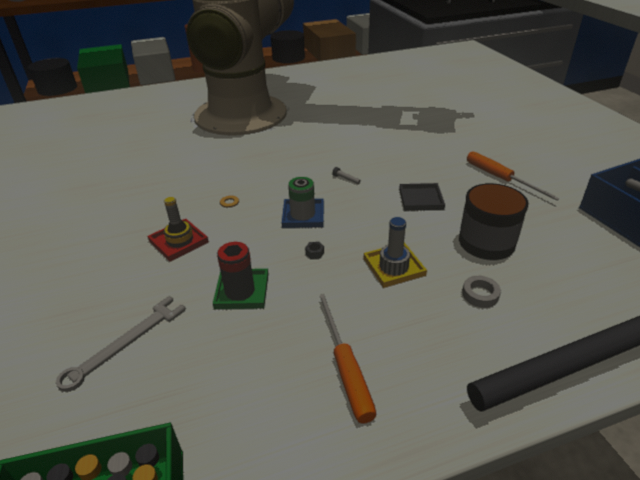

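View pics/top0.png

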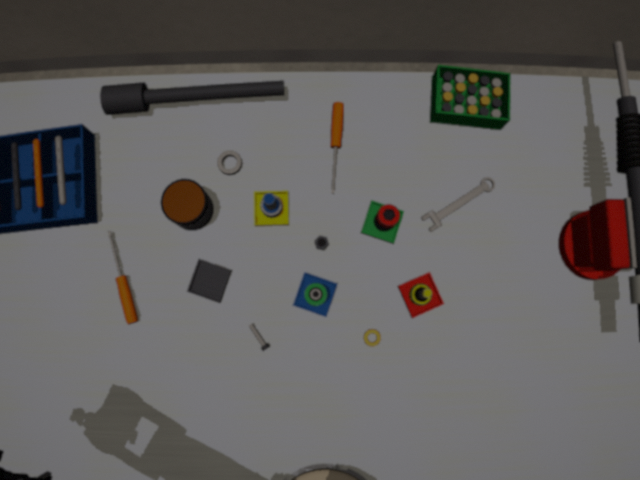

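The cycle is clear: the yellow tray holds blue, the blue tray holds green, the green tray holds red and the red tray holds yellow. Next I'll refine the positions by colour segmentation.

```bash
python3 - <<'E'
from h import *
c=arm.capture("top"); hsv=cv2.cvtColor(c["frame"],cv2.COLOR_RGB2HSV)
H,S,V=[hsv[...,i].astype(int) for i in range(3)]
m={"red":((H<8)|(H>172))&(S>120)&(V>40),"blue":(H>100)&(H<125)&(S>90)&(V>40),"green":(H>45)&(H<85)&(S>90)&(V>30),"yellow":(H>22)&(H<34)&(S>120)&(V>40)}
roi={"red":(260,330,390,450),"blue":(265,325,285,345),"green":(195,250,355,412),"yellow":(183,233,248,296),"spare":(252,310,180,240)}
m["spare"]=V<85
for k,(a,b,l,r) in roi.items():
    M=np.zeros(H.shape,np.uint8); M[a:b,l:r]=m[k][a:b,l:r]
    n,lab,st,ce=cv2.connectedComponentsWithStats(M)
    i=1+np.argmax(st[1:,4]); pts=np.argwhere(lab==i)[:,::-1]
    W=np.array([back(c,p[1],p[0],.012)[:2] for p in pts])
    (x,y),(w,h),an=cv2.minAreaRect((W*1000).astype(np.float32)); print("tray",k,np.round([x,y,w,h,an]))
# parts
P={"red":("green",.079),"blue":("yellow",.089),"green":("blue",.066),"yellow":("red",.084)}
for k,(tr,z) in P.items():
    a,b,l,r=roi[tr]; M=np.zeros(H.shape,np.uint8); M[a-8:b,l:r]=m[k][a-8:b,l:r]
    n,lab,st,ce=cv2.connectedComponentsWithStats(M)
    for i in range(1,n):
        if st[i,4]>5: print("part",k,st[i],np.round(back(c,ce[i][1],ce[i][0],z)*1000))
a=cv2.resize(c["frame"][170:320,170:450],None,fx=2.8,fy=2.8,interpolation=2)
a=cv2.convertScaleAbs(a,alpha=1.6)
cv2.imwrite("pics/crop0.png",a[...,::-1])
E
```

```text
tray red [ 460. -200.   70.   71.   23.]
tray blue [463.  15.  70.  70.  70.]
tray green [ 612. -125.   69.   70.   71.]
tray yellow [642. 106.  71.  71.   1.]
tray spare [491. 232.  74.  72.  71.]
part red [377 205  22  22 306] [ 611. -127.   79.]
part blue [263 194  16  19 162] [636. 102.  89.]
part green [305 283  22  23 274] [461.  15.  66.]
part yellow [410 284  21  21 247] [ 458. -186.   84.]
```

View pics/crop0.png

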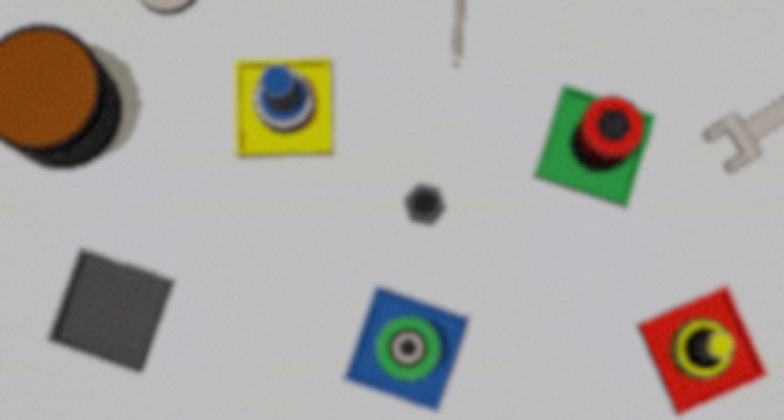

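Crop of the top view, in crop pixels: blue stands in the yellow tray with its tip at (277,80), red in green with its top at (612,124), green in blue at (407,348), and yellow in red with its tip at (720,345). The spare tray is empty. The tray sizes (about 70-72 mm) agree with the spec.

```bash
python3 - <<'E'
from h import *
from scipy.spatial.transform import Rotation as Rn
c=arm.capture("top")
for n,(x,y),z in [("ytip",(720,345),.084),("yring",(704,348),.028),("btip",(277,80),.089),("bgear",(284,99),.030),("red",(612,124),.079),("green",(407.5,348),.066)]:
    print(n,np.round(back(c,170+(y+.5)/2.8-.5,170+(x+.5)/2.8-.5,z)*1000))
s=arm.get_state();R=Rn.from_rotvec(s["tool_rot"]).as_matrix();print(np.round(R,3),s["eef_pos"])
E
```

```text
ytip [ 460. -198.   84.]
yring [ 460. -198.   28.]
btip [645. 105.  89.]
bgear [644. 104.  30.]
red [ 615. -128.   79.]
green [461.  15.  66.]
[[-0.     0.321  0.947]
 [-0.     0.947 -0.321]
 [-1.    -0.    -0.   ]] [0.16855075 0.49720149 0.19827537]
```

```bash
python3 -m pendant '[[0,0,0,20,-48,0,85],[0,0,0,20,-48,0,85],[0,0,0,20,-48,0,85],[0,0,0,20,-48,0,85],[0,0,0,20,-48,0,85],[0,0,0,20,-48,0,85],[0,0,0,20,-48,0,85],[0,0,0,20,-48,0,85],[0,0,0,20,-48,0,85],[0,0,0,20,-48,0,85],[0,0,0,20,-48,0,85],[0,0,0,20,-48,0,85],[0,0,0,20,-48,0,85],[0,0,0,20,-48,0,85],[0,0,0,0,0,0,85]]' 40; python3 -c "
from h import *
s=arm.get_state();print(s['eef_pos'],s['tool_rot'],s['joint_positions'])"
```

```text
time: 2.7
eef_pos: [0.4341, -0.1576, 0.1989]
tool_rot: [0.254, 1.546, -0.253]
contact_force: [-0.6, 0.7, -0.5]
width: 0.0849
[ 0.43410987 -0.15763067  0.19894825] [ 0.25416556  1.54592423 -0.25290562] [-0.60607876  0.16639436  1.68324807  0.00519222  1.28335673 -1.85481735]
```

```bash
cat > s.py <<'E'
from h import *
from scipy.spatial.transform import Rotation as Rn
s=arm.get_state();R=Rn.from_rotvec(s["tool_rot"]).as_matrix()
x=R[:,0]; d=np.array([0,0,-1.])
print("t",round(s["time"],2),"pos",np.round(s["eef_pos"]*1000,1),"w",round(s["width"]*1000,1),"F",np.round(s["contact_force"],1),"tilt fix deg",np.round(np.degrees(np.cross(x,d)),2),"jaw",round(np.degrees(np.arctan2(R[1,1],R[0,1]))),"j6",round(s["joint_positions"][5],2))
E
python3 -m pendant '[[0,0,0,13,-20,0,85],[0,0,0,13,-20,-20,85],[0,0,0,0,0,-35,85],[0,0,0,0,0,-35,85],[0,0,0,0,0,-25,85],[0,0,0,0,0,0,85]]'; python3 s.py
```

```text
time: 3.3
eef_pos: [0.4608, -0.1984, 0.0811]
tool_rot: [0.255, 1.543, -0.254]
contact_force: [0.0, -0.5, -0.7]
width: 0.0851
t 3.3 pos [ 460.8 -198.4   81.1] w 85.1 F [ 0.  -0.5 -0.7] tilt fix deg [0.1  0.69 0.  ] jaw 71 j6 -1.89
```

```bash
python3 -m pendant '[[0.1,0.7,0,-1,0,-20,85],[0,0,0,0,0,-16,85],[0,0,0,0,0,0,85],[0,0,0,0,0,0,5],[0,0,0,0,0,0,5],[0,0,0,0,0,0,5],[0,0,0,0,0,0,5],[0,0,0,0,0,0,5],[0,0,0,0,0,0,5],[0,0,0,0,0,0,5],[0,0,0,0,0,0,5]]' 60; python3 s.py
```

```text
time: 4.4
eef_pos: [0.4634, -0.1993, 0.0534]
tool_rot: [0.249, 1.546, -0.257]
contact_force: [1.0, -0.1, 0.2]
width: 0.0048
t 4.4 pos [ 463.4 -199.3   53.4] w 4.8 F [ 1.  -0.1  0.2] tilt fix deg [0.4  0.53 0.  ] jaw 71 j6 -1.89
```

```bash
python3 - <<'E'
from h import *
for n in["scene","wrist"]:
    c=arm.capture(n); a=c["frame"]
    if n=="scene": a=cv2.resize(a[100:300,100:366],None,fx=3,fy=3)
    cv2.imwrite(f"pics/{n}1.png",cv2.convertScaleAbs(a,alpha=1.5)[...,::-1])
E
python3 s.py
```

```text
t 4.5 pos [ 463.4 -199.2   53.4] w 4.9 F [ 0.2  0.1 -0.6] tilt fix deg [0.39 0.52 0.  ] jaw 71 j6 -1.89
```

View pics/scene1.png

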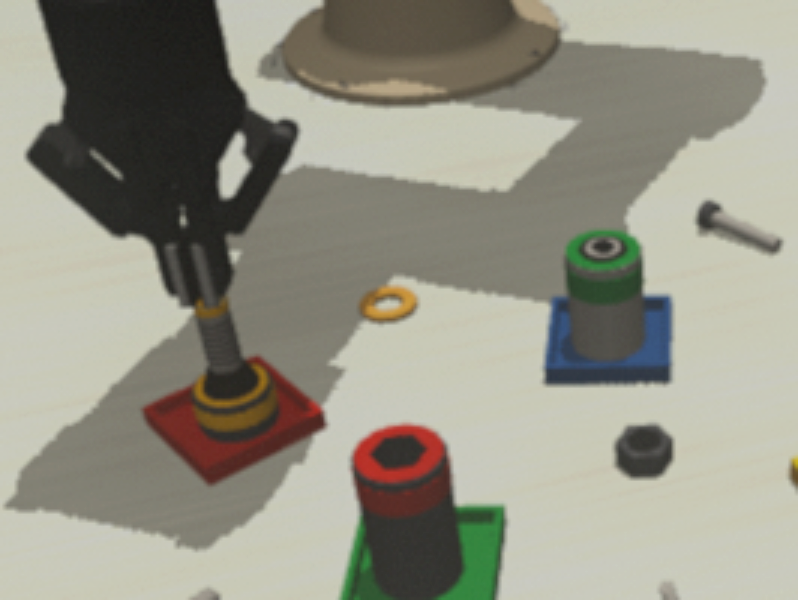

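View pics/wrist1.png

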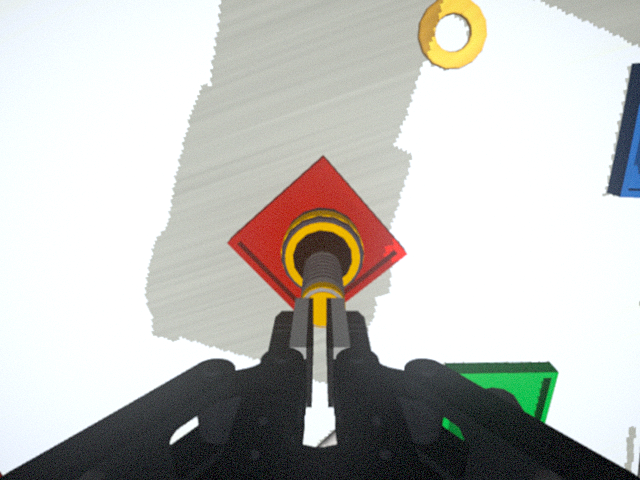

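```bash
python3 - <<'E'
from h import *
c=arm.capture("scene"); p=np.array(arm.get_state()["eef_pos"])
for P in (p,p+[0,0,.0187],p+[0,0,.054],[.46,-.199,.084],[.46,-.199,.004]): print((proj(c,P)-[100,100])*3)
c=arm.capture("wrist")
for P in (p,p+[0,0,.0187],[.46,-.199,.084],[.46,-.199,.004]): print(proj(c,P))
K,d,R,t=cam(c);print(-R.T@t)
E
python3 s.py
```

```text
[216.50728937 347.3982335 ]
[208.91042785 318.43636035]
[193.92908535 261.32664126]
[203.84133311 296.05198301]
[235.32632313 416.27435756]
[319.04320087 287.15715121]
[318.84496033 305.91031502]
[316.53890952 312.5209598 ]
[317.96072791 245.6095227 ]
[ 0.38685018 -0.17275925  0.22720139]
t 4.6 pos [ 463.4 -199.2   53.4] w 5.1 F [ 0.9  0.7 -0.8] tilt fix deg [0.39 0.53 0.  ] jaw 71 j6 -1.89
```

```bash
python3 - <<'E'
from h import *
for n,b in(("scene",(140,170,100,120)),("wrist",(240,200,160,150))):
    c=arm.capture(n); y,x,w,h=b; a=cv2.resize(c["frame"][y:y+h,x:x+w],None,fx=5,fy=5,interpolation=cv2.INTER_CUBIC) if n=="wrist" else cv2.resize(c["frame"][y:y+h,x-20:x+w-20],None,fx=5,fy=5,interpolation=cv2.INTER_CUBIC)
    cv2.imwrite(f"pics/{n}2.png",cv2.convertScaleAbs(a[:600,:800],alpha=1.8)[...,::-1])
E
```

```text
(no output)
```

View pics/scene2.png

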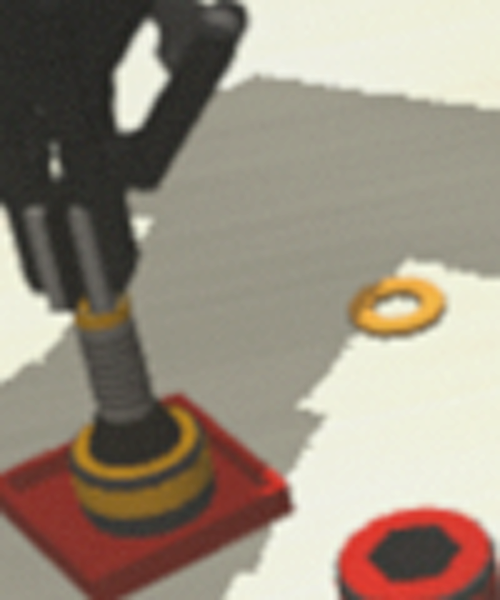

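View pics/wrist2.png

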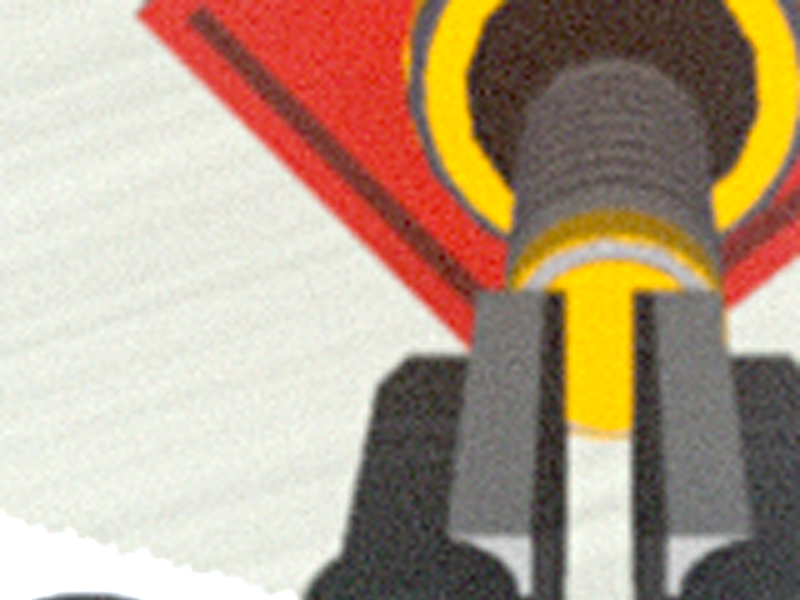

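```bash
python3 - <<'E'
from h import *
a=arm.capture("scene");b=arm.capture("wrist")
M=[];U=[]
for c,p in((a,(167,202)),(b,(320,298.4))):
    K,d,R,t=cam(c); M.append(np.c_[R,t]); U.append(cv2.undistortPoints(np.array([[p]],float),K,d)[0,0])
X=cv2.triangulatePoints(M[0],M[1],U[0],U[1]);X=X[:3,0]/X[3];print(X, proj(a,X),proj(b,X),arm.get_state()["eef_pos"])
E
```

```text
[ 0.45803549 -0.1994575   0.07686553] [168.52307946 201.86696514] [314.11265907 300.27650535] [ 0.46341403 -0.19926074  0.05342147]
```

```bash
python3 - <<'E'
from h import *
b=arm.capture("wrist"); im=b["frame"].copy()
for (x,y,an) in((460,-200,23),(612,-125,71),(463,15,70)):
    q=np.array([proj(b,[*(np.array(p)/1000),.012]) for p in cv2.boxPoints(((x,y),(72,72),an))])
    cv2.polylines(im,[q.round().astype(int)],True,(0,0,0),1); print(q.round())
for P in ([.46,-.199,.084],[.46,-.199,.028]): cv2.circle(im,tuple(proj(b,P).round().astype(int)),4,(0,0,255),-1)
e=arm.get_state()["eef_pos"]; cv2.circle(im,tuple(proj(b,e).round().astype(int)),4,(255,0,255),-1)
cv2.imwrite("pics/wrist3.png",im[...,::-1])
E
```

```text
[[322. 159.]
 [225. 245.]
 [311. 330.]
 [406. 256.]]
[[449. 375.]
 [436. 460.]
 [535. 458.]
 [557. 374.]]
[[645.  64.]
 [617. 200.]
 [725. 205.]
 [756.  78.]]
```

View pics/wrist3.png

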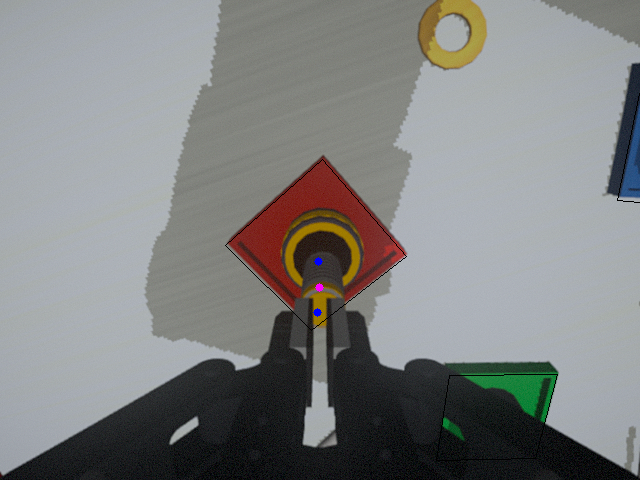

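Width 4.8 mm means the grasp missed. The pictures show the finger ends just above the stud tip (wrist pixel about (320,298)), higher than the reported TCP implies. I'll back off and measure the finger length with the wrist camera at known openings.

```bash
python3 -m pendant '[[0,0,0,0,0,20,44],[0,0,0,0,0,20,44],[0,0,0,0,0,0,44],[0,0,0,0,0,0,44],[0,0,0,0,0,0,44]]'; python3 s.py; cat > w.py <<'E'
import sys
from h import *
c=arm.capture("wrist");cv2.imwrite(sys.argv[1],cv2.convertScaleAbs(c["frame"],alpha=1.4)[...,::-1])
from scipy.spatial.transform import Rotation as Rn
s=arm.get_state();R=Rn.from_rotvec(s["tool_rot"]).as_matrix();w=s["width"]/2;print(s["width"])
for dx in(0,-.0187,-.03,-.04,-.05):
    print(dx,[np.round(proj(c,s["eef_pos"]+R@np.array([dx,k*w,q]))) for k in(-1,1) for q in(-.011,.011)])
E
python3 w.py pics/w4.png
python3 -m pendant '[[0,0,0,0,0,0,85],[0,0,0,0,0,0,85],[0,0,0,0,0,0,85],[0,0,0,0,0,0,85]]'; python3 w.py pics/w5.png
```

```text
time: 5.35
eef_pos: [0.4627, -0.1987, 0.093]
tool_rot: [0.25, 1.548, -0.257]
contact_force: [-0.4, -1.1, 0.4]
width: 0.0444
t 5.35 pos [ 462.7 -198.7   93. ] w 44.4 F [-0.4 -1.1  0.4] tilt fix deg [0.31 0.41 0.  ] jaw 71 j6 -1.89
0.044241410538923526
0 [array([271., 265.]), array([273., 308.]), array([367., 265.]), array([366., 308.])]
-0.0187 [array([266., 281.]), array([268., 328.]), array([372., 281.]), array([370., 328.])]
-0.03 [array([262., 293.]), array([265., 342.]), array([376., 293.]), array([374., 342.])]
-0.04 [array([259., 304.]), array([262., 356.]), array([380., 304.]), array([377., 356.])]
-0.05 [array([255., 317.]), array([258., 371.]), array([384., 317.]), array([380., 371.])]
time: 5.8
eef_pos: [0.4618, -0.1982, 0.0911]
tool_rot: [0.251, 1.551, -0.255]
contact_force: [-0.2, 0.2, 0.6]
width: 0.0848
0.08523034532278982
0 [array([226., 265.]), array([230., 308.]), array([412., 265.]), array([409., 308.])]
-0.0187 [array([217., 281.]), array([221., 328.]), array([421., 281.]), array([417., 328.])]
-0.03 [array([210., 293.]), array([215., 342.]), array([428., 293.]), array([424., 342.])]
-0.04 [array([203., 305.]), array([208., 356.]), array([435., 305.]), array([430., 356.])]
-0.05 [array([195., 318.]), array([201., 372.]), array([443., 318.]), array([437., 372.])]
```

View pics/w4.png

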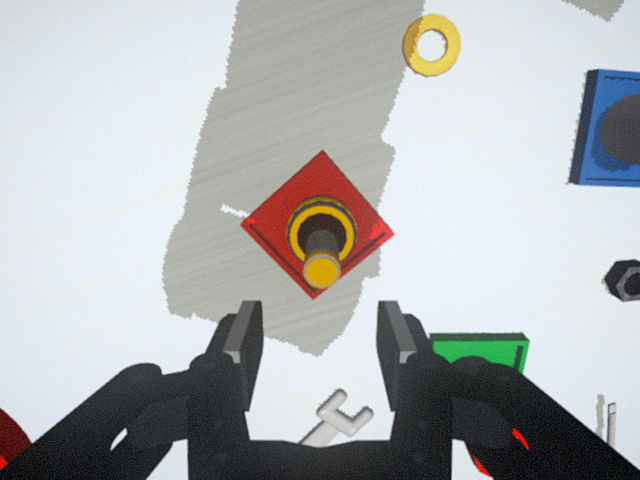

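View pics/w5.png

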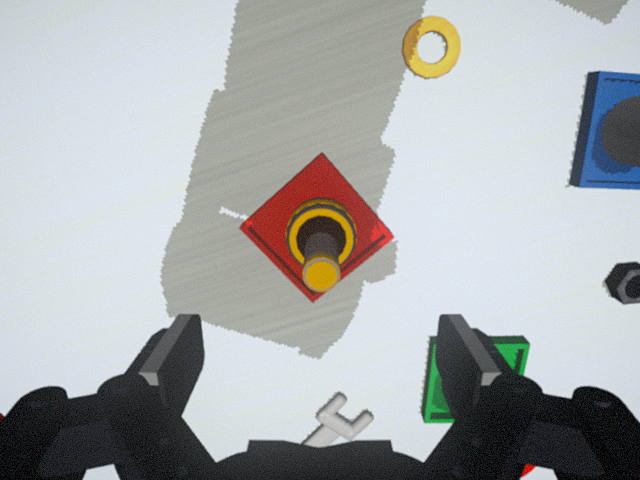

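Measured pads against projections: at a 44 mm opening the finger ends are about 118 px apart, which puts them roughly 35 mm behind the reported TCP. The scene view agrees. The true fingertip is therefore about 33 mm higher than the state says when shut. I'll go down to a reported z of about 12 in stages and check.

```bash
python3 -m pendant '[[0.2,0.2,0,-2,0,-25,85],[0,0,0,0,0,-25,85],[0,0,0,0,0,0,85]]'; python3 s.py;  python3 -m pendant '[[0,0,0,0,0,-14,85],[0,0,0,0,0,-14,85],[0,0,0,0,0,0,85],[0,0,0,0,0,0,85]]'; python3 s.py; cat > sc.py <<'E'
import sys
from h import *
n,y,x,h,w=sys.argv[1],*map(int,sys.argv[3:7]); c=arm.capture(n); f=min(800/w,600/h)
cv2.imwrite(sys.argv[2],cv2.convertScaleAbs(cv2.resize(c["frame"][y:y+h,x:x+w],None,fx=f,fy=f,interpolation=cv2.INTER_CUBIC),alpha=1.6)[...,::-1])
E
python3 sc.py scene pics/s6.png 140 110 135 180
```

```text
time: 6.15
eef_pos: [0.4603, -0.1985, 0.0405]
tool_rot: [0.253, 1.553, -0.254]
contact_force: [-0.8, 0.7, -0.2]
width: 0.0845
t 6.15 pos [ 460.3 -198.5   40.5] w 84.5 F [-0.8  0.7 -0.2] tilt fix deg [0.07 0.15 0.  ] jaw 71 j6 -1.89
time: 6.55
eef_pos: [0.4619, -0.1996, 0.0154]
tool_rot: [0.251, 1.55, -0.255]
contact_force: [0.6, 0.1, 0.4]
width: 0.0851
t 6.55 pos [ 461.9 -199.6   15.4] w 85.1 F [0.6 0.1 0.4] tilt fix deg [0.2  0.33 0.  ] jaw 72 j6 -1.89
```

View pics/s6.png

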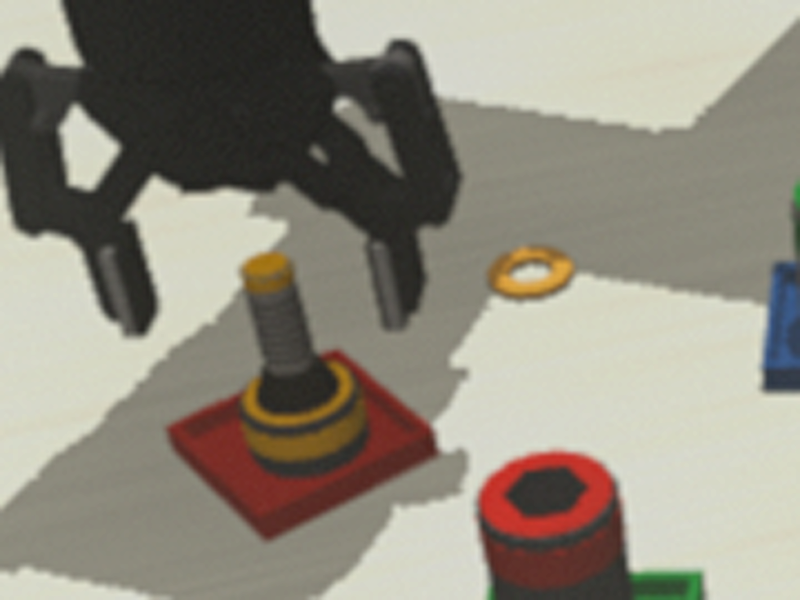

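The pads now straddle the stud, with finger ends at crop pixels (130,335) and (395,325) about mid-stud. Closing.

```bash
python3 -m pendant '[[0,0,0,-2,0,0,5],[0,0,0,0,0,0,5],[0,0,0,0,0,0,5],[0,0,0,0,0,0,5],[0,0,0,0,0,0,5],[0,0,0,0,0,0,5],[0,0,0,0,0,0,5],[0,0,0,0,0,0,5]]' 60; python3 s.py; python3 sc.py scene pics/s7.png 140 110 135 180
```

```text
time: 7.4
eef_pos: [0.4606, -0.2002, 0.0178]
tool_rot: [0.25, 1.547, -0.256]
contact_force: [-0.6, 0.4, 0.5]
width: 0.0165
t 7.4 pos [ 460.6 -200.2   17.8] w 16.5 F [-0.6  0.4  0.5] tilt fix deg [0.31 0.48 0.  ] jaw 72 j6 -1.89
```

View pics/s7.png

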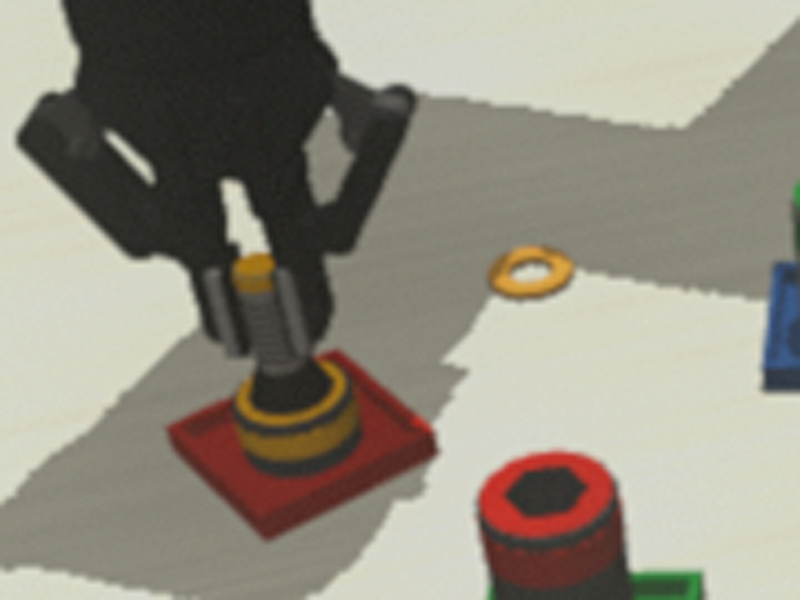

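Yellow is gripped (16.5 mm) at reported z of about 17.8. Lifting, then moving to the spare tray at (491,232).

```bash
python3 -m pendant '[[0.2,0.4,0,0,0,10,5],[0,0,0,0,0,25,5],[0,0,0,0,0,40,5],[0,0,0,0,0,40,5],[0,0,0,0,10,10,5],[0,0,0,3,40,0,5],[0,0,0,3,40,0,5],[0,0,0,3,40,0,5],[0,0,0,3,40,0,5],[0,0,0,3,40,0,5],[0,0,0,3,40,0,5],[0,0,0,3,40,0,5],[0,0,0,3,40,0,5],[0,0,0,3,40,0,5],[0,0,0,3,40,0,5],[0,0,0,0,10,0,5],[0,0,0,0,0,0,5]]'; python3 s.py; python3 sc.py scene pics/s8.png 50 270 240 320
```

```text
time: 9.15
eef_pos: [0.4741, 0.2442, 0.1255]
tool_rot: [0.256, 1.588, -0.256]
contact_force: [-0.3, 0.5, -4.6]
width: 0.0167
t 9.15 pos [474.1 244.2 125.5] w 16.7 F [-0.3  0.5 -4.6] tilt fix deg [-0.29 -1.81 -0.  ] jaw 71 j6 -1.0
```

View pics/s8.png

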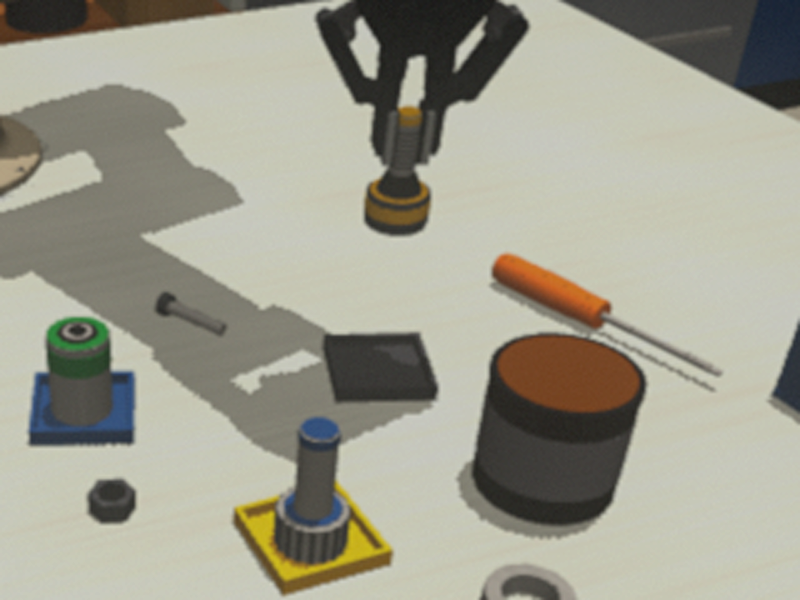

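```bash
python3 -m pendant '[[-0.3,-1.8,0,8,-6,0,5],[0,0,0,8,-6,0,5],[0,0,0,0,0,-20,5],[0,0,0,0,0,-30,5],[0,0,0,0,0,-20,5],[0,0,0,0,0,0,5]]'; python3 s.py
```

```text
time: 9.8
eef_pos: [0.4914, 0.2232, 0.0519]
tool_rot: [0.26, 1.559, -0.264]
contact_force: [-0.2, 0.3, -3.4]
width: 0.0163
t 9.8 pos [491.4 223.2  51.9] w 16.3 F [-0.2  0.3 -3.4] tilt fix deg [ 0.1  -0.25  0.  ] jaw 71 j6 -1.03
```

```bash
python3 -m pendant '[[0.1,-0.3,0,0,8,0,5],[0,0,0,0,0,-15,5],[0,0,0,0,0,0,5]]'; python3 s.py;python3 sc.py scene pics/s9.png 100 350 180 240
```

```text
time: 10.1
eef_pos: [0.4934, 0.2307, 0.0392]
tool_rot: [0.265, 1.551, -0.263]
contact_force: [-0.2, -0.2, -4.5]
width: 0.0165
t 10.1 pos [493.4 230.7  39.2] w 16.5 F [-0.2 -0.2 -4.5] tilt fix deg [-0.06  0.22  0.  ] jaw 71 j6 -1.01
```

View pics/s9.png

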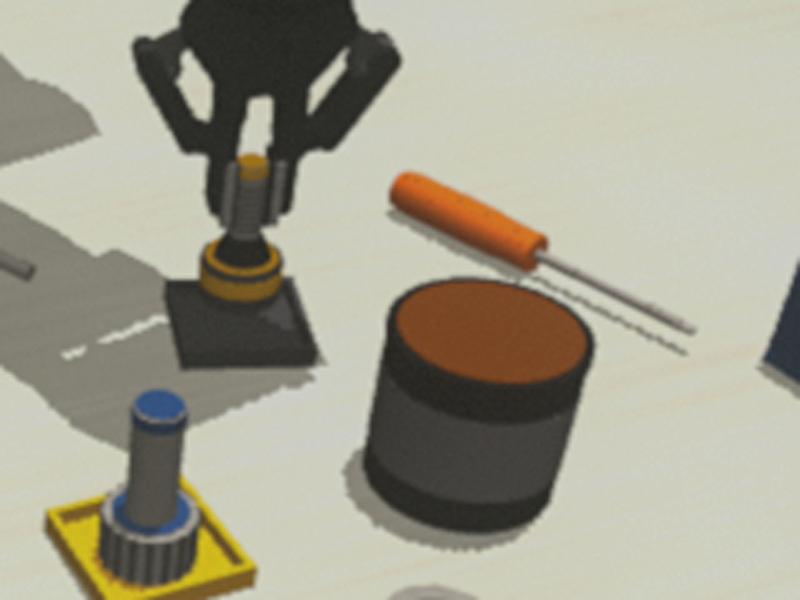

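Yellow hangs upright over the spare tray at crop (240,270). Lowering gently, then releasing.

```bash
python3 -m pendant '[[0,0,0,-1,0,-8,5],[0,0,0,0,0,-6,5],[0,0,0,0,0,-4,5],[0,0,0,0,0,-2,5],[0,0,0,0,0,0,5]]'; python3 s.py
```

```text
time: 10.65
eef_pos: [0.4948, 0.2316, 0.0219]
tool_rot: [0.267, 1.544, -0.26]
contact_force: [0.2, -0.8, -4.0]
width: 0.0161
t 10.65 pos [494.8 231.6  21.9] w 16.1 F [ 0.2 -0.8 -4. ] tilt fix deg [-0.17  0.62  0.  ] jaw 71 j6 -1.01
```

```bash
python3 -m pendant '[[-0.1,0.5,0,-3,0,-2,5],[0,0,0,0,0,-3,5],[0,0,0,0,0,0,5]]'; python3 s.py
```

```text
time: 10.95
eef_pos: [0.4922, 0.232, 0.018]
tool_rot: [0.266, 1.552, -0.262]
contact_force: [0.2, 0.3, -4.3]
width: 0.0162
t 10.95 pos [492.2 232.   18. ] w 16.2 F [ 0.2  0.3 -4.3] tilt fix deg [-0.1   0.19  0.  ] jaw 71 j6 -1.01
```

```bash
python3 -m pendant '[[0,0,0,0,0,-2,5],[0,0,0,0,0,-1,5],[0,0,0,0,0,0,5]]'; python3 s.py
```

```text
time: 11.25
eef_pos: [0.4927, 0.2324, 0.018]
tool_rot: [0.266, 1.55, -0.261]
contact_force: [-0.2, -0.0, -4.0]
width: 0.0164
t 11.25 pos [492.7 232.4  18. ] w 16.4 F [-0.2 -0.  -4. ] tilt fix deg [-0.11  0.3   0.  ] jaw 71 j6 -1.01
```

```bash
python3 -m pendant '[[0,0.3,0,-1,0,-4,5],[0,0,0,0,0,-2,5]]'; python3 s.py
```

```text
time: 11.45
eef_pos: [0.4942, 0.2336, 0.0174]
tool_rot: [0.267, 1.549, -0.259]
contact_force: [-10.3, -3.5, 18.7]
width: 0.0165
t 11.45 pos [494.2 233.6  17.4] w 16.5 F [-10.3  -3.5  18.7] tilt fix deg [-0.24  0.38  0.  ] jaw 71 j6 -1.01
```

```bash
python3 -m pendant '[[0,0,0,0,0,1,30],[0,0,0,0,0,0,70],[0,0,0,0,0,0,85],[0,0,0,0,0,0,85],[0,0,0,0,0,0,85]]'; python3 s.py;python3 sc.py scene pics/s10.png 100 350 180 240
```

```text
time: 11.95
eef_pos: [0.4953, 0.2338, 0.0188]
tool_rot: [0.268, 1.546, -0.258]
contact_force: [-0.8, 0.2, -0.1]
width: 0.0845
t 11.95 pos [495.3 233.8  18.8] w 84.5 F [-0.8  0.2 -0.1] tilt fix deg [-0.28  0.54  0.  ] jaw 71 j6 -1.01
```

View pics/s10.png

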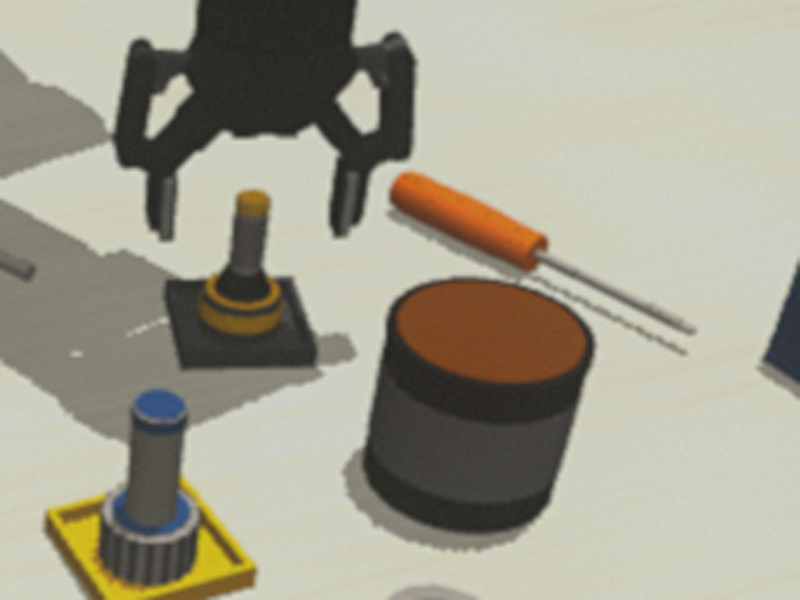

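Yellow stands upright in the spare tray. Now to the red part at (613,-127).

```bash
python3 -m pendant '[[-0.2,0.5,0,0,0,40,85],[0,0,0,0,0,40,85],[0,0,0,0,0,30,85],[0,0,0,12,-36,5,85],[0,0,0,12,-36,0,85],[0,0,0,12,-36,0,85],[0,0,0,12,-36,0,85],[0,0,0,12,-36,0,85],[0,0,0,12,-36,0,85],[0,0,0,12,-36,0,85],[0,0,0,12,-36,0,85],[0,0,0,12,-36,0,85],[0,0,0,6,-15,0,85],[0,0,0,0,0,0,85]]'; python3 s.py
```

```text
time: 13.4
eef_pos: [0.6098, -0.1197, 0.1364]
tool_rot: [0.262, 1.557, -0.261]
contact_force: [0.1, -0.1, -0.1]
width: 0.0851
t 13.4 pos [ 609.8 -119.7  136.4] w 85.1 F [ 0.1 -0.1 -0.1] tilt fix deg [-0.05 -0.09 -0.  ] jaw 71 j6 -1.62
```

```bash
python3 -m pendant '[[0,0,0,3,-7,-30,85],[0,0,0,0,0,-35,85],[0,0,0,0,0,-20,85],[0,0,0,0,0,0,85]]'; python3 s.py
```

```text
time: 13.8
eef_pos: [0.6121, -0.1236, 0.0492]
tool_rot: [0.262, 1.556, -0.26]
contact_force: [-0.2, 0.0, 0.5]
width: 0.0848
t 13.8 pos [ 612.1 -123.6   49.2] w 84.8 F [-0.2  0.   0.5] tilt fix deg [-0.07 -0.03 -0.  ] jaw 71 j6 -1.63
```

```bash
python3 sc.py wrist pics/w11.png 0 0 480 640
```

```text
(no output)
```

View pics/w11.png

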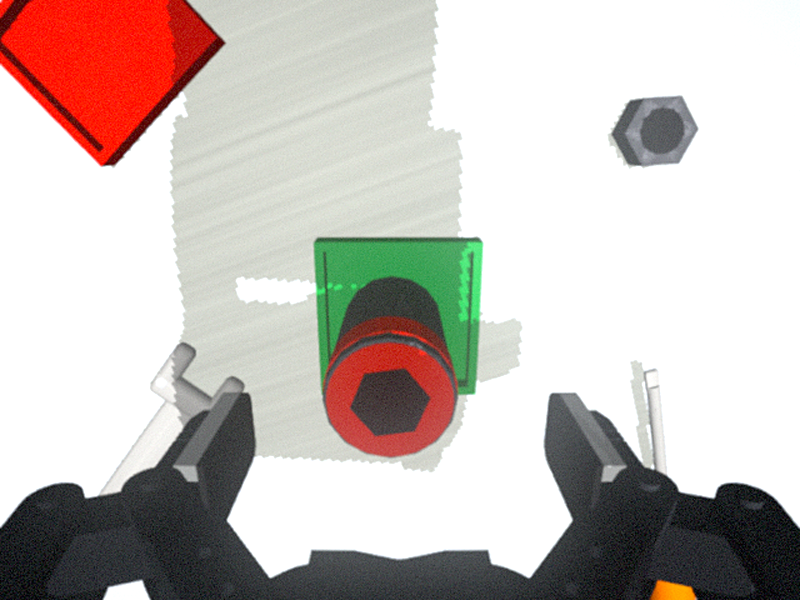

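Wrist view: the red socket (top at about (391,400)) is centred between the pads at columns 250 and 550. Descending and gripping.

```bash
python3 -m pendant '[[0,0,0,0,-3,-20,85],[0,0,0,0,0,-20,85],[0,0,0,0,0,-5,85],[0,0,0,0,0,-2,85],[0,0,0,0,0,0,85]]'; python3 s.py;python3 sc.py scene pics/s12.png 180 150 150 200
```

```text
time: 14.35
eef_pos: [0.6165, -0.1253, 0.0108]
tool_rot: [0.257, 1.543, -0.259]
contact_force: [-0.2, -0.3, -0.0]
width: 0.0851
t 14.35 pos [ 616.5 -125.3   10.8] w 85.1 F [-0.2 -0.3 -0. ] tilt fix deg [0.2  0.68 0.  ] jaw 71 j6 -1.63
```

View pics/s12.png

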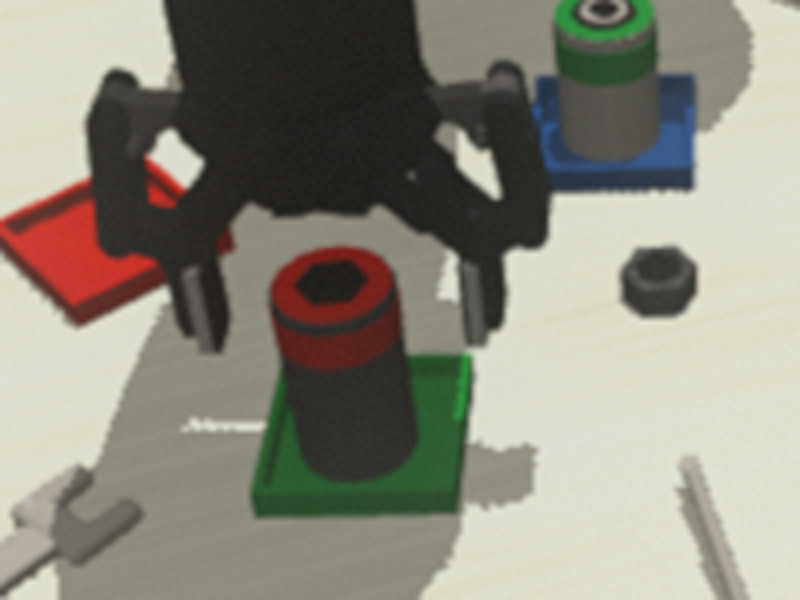

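Pads straddle the red band area, so go about 8 mm lower, fix the tilt and close.

```bash
python3 -m pendant '[[0.2,0.7,0,-3,-2,-8,85],[0,0,0,0,0,-3,85],[0,0,0,-2,0,0,30],[0,0,0,0,0,0,30],[0,0,0,0,0,0,30],[0,0,0,0,0,0,30],[0,0,0,0,0,0,30],[0,0,0,0,0,0,30]]' 70; python3 s.py;python3 sc.py scene pics/s13.png 180 150 150 200
```

```text
time: 15.2
eef_pos: [0.6124, -0.1281, 0.0016]
tool_rot: [0.257, 1.552, -0.259]
contact_force: [0.5, 1.1, -0.4]
width: 0.0426
t 15.2 pos [ 612.4 -128.1    1.6] w 42.6 F [ 0.5  1.1 -0.4] tilt fix deg [0.09 0.16 0.  ] jaw 71 j6 -1.63
```

View pics/s13.png

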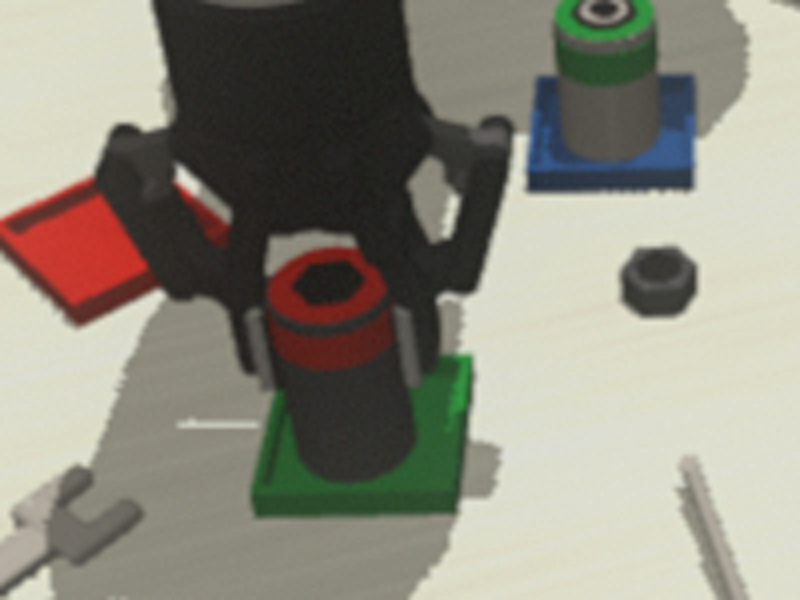

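Red is gripped at 42.6 mm. Moving to the red tray at (460,-200).

```bash
python3 -m pendant '[[0,0,0,0,0,10,30],[0,0,0,0,0,25,30],[0,0,0,0,0,35,30],[0,0,0,0,0,15,30],[0,0,0,-30,-15,0,30],[0,0,0,-40,-20,0,30],[0,0,0,-40,-20,0,30],[0,0,0,-30,-14,0,30],[0,0,0,0,0,0,30],[0,0,0,0,0,0,30]]'; python3 s.py
```

```text
time: 16.25
eef_pos: [0.465, -0.1966, 0.0916]
tool_rot: [0.257, 1.556, -0.257]
contact_force: [-0.2, 1.6, -3.6]
width: 0.043
t 16.25 pos [ 465.  -196.6   91.6] w 43.0 F [-0.2  1.6 -3.6] tilt fix deg [-0.02 -0.06 -0.  ] jaw 71 j6 -1.88
```

```bash
python3 -m pendant '[[0,0,0,-6,-4,-20,30],[0,0,0,0,0,-30,30],[0,0,0,0,0,-15,30],[0,0,0,0,0,0,30]]'; python3 s.py;python3 sc.py scene pics/s14.png 140 100 150 200
```

```text
time: 16.65
eef_pos: [0.4621, -0.2, 0.0262]
tool_rot: [0.254, 1.553, -0.256]
contact_force: [-0.1, -0.2, -3.6]
width: 0.0429
t 16.65 pos [ 462.1 -200.    26.2] w 42.9 F [-0.1 -0.2 -3.6] tilt fix deg [0.09 0.15 0.  ] jaw 71 j6 -1.89
```

View pics/s14.png

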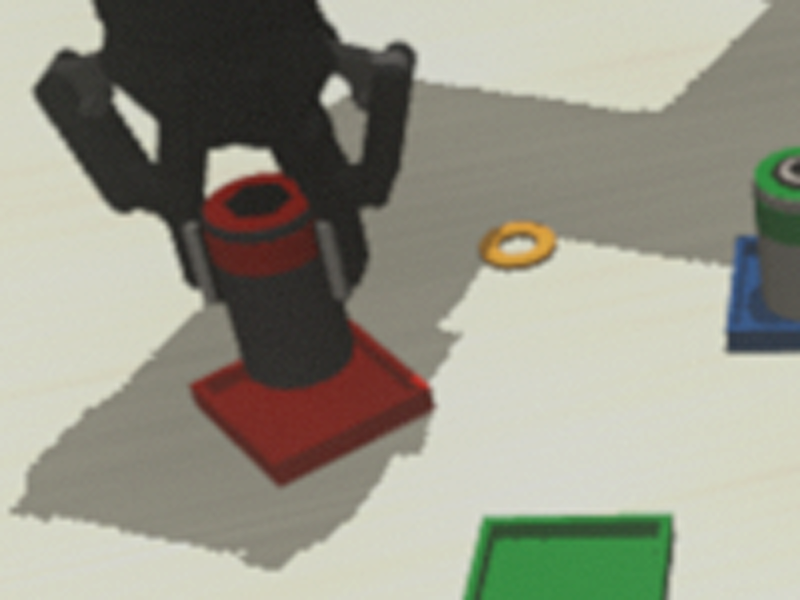

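```bash
python3 -m pendant '[[0,0,0,-2,0,-9,30],[0,0,0,0,0,-8,30],[0,0,0,-1,0,-5,30],[0,0,0,0,0,-3,30]]'; python3 s.py
```

```text
time: 17.1
eef_pos: [0.4615, -0.2006, 0.0027]
tool_rot: [0.25, 1.547, -0.256]
contact_force: [0.5, 0.6, -4.2]
width: 0.0423
t 17.1 pos [ 461.5 -200.6    2.7] w 42.3 F [ 0.5  0.6 -4.2] tilt fix deg [0.29 0.44 0.  ] jaw 71 j6 -1.89
```

```bash
python3 -m pendant '[[0.2,0.4,0,-1,0,-3,30],[0,0,0,0,0,-2,30]]'; python3 s.py
```

```text
time: 17.3
eef_pos: [0.4616, -0.2007, 0.0015]
tool_rot: [0.252, 1.553, -0.255]
contact_force: [-13.8, 6.2, 29.2]
width: 0.0426
t 17.3 pos [ 461.6 -200.7    1.5] w 42.6 F [-13.8   6.2  29.2] tilt fix deg [0.12 0.13 0.  ] jaw 71 j6 -1.89
```

Red is seated on the tray floor. Releasing, lifting and heading to green at (461,15).

```bash
python3 -m pendant '[[0,0,0,0,0,1,50],[0,0,0,0,0,0,70],[0,0,0,0,0,0,85],[0,0,0,0,0,0,85],[0,0,0,0,0,0,85],[0,0,0,0,0,25,85],[0,0,0,0,0,40,85],[0,0,0,0,0,45,85],[0,0,0,0,0,15,85],[0,0,0,0,35,0,85],[0,0,0,0,45,0,85],[0,0,0,0,45,0,85],[0,0,0,0,45,0,85],[0,0,0,0,35,0,85],[0,0,0,0,0,0,85],[0,0,0,0,0,0,85]]'; python3 s.py;python3 sc.py scene pics/s15.png 100 100 240 320
```

```text
time: 18.9
eef_pos: [0.4608, 0.01, 0.1336]
tool_rot: [0.253, 1.549, -0.258]
contact_force: [0.3, -1.1, -0.3]
width: 0.0852
t 18.9 pos [460.8  10.  133.6] w 85.2 F [ 0.3 -1.1 -0.3] tilt fix deg [0.24 0.34 0.  ] jaw 71 j6 -1.48
```

View pics/s15.png

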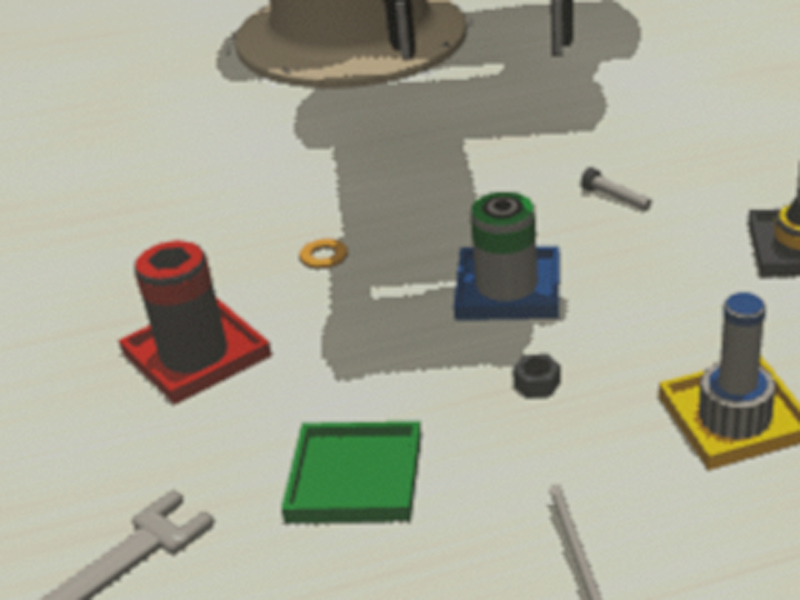

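Red stands upright in the red tray and the green tray is empty. Descending on green.

```bash
python3 -m pendant '[[0.2,0.3,0,0,5,-25,85],[0,0,0,0,0,-40,85],[0,0,0,0,0,-30,85],[0,0,0,0,0,-10,85],[0,0,0,0,0,0,85]]'; python3 s.py; python3 sc.py wrist pics/w16.png 0 0 480 640
```

```text
time: 19.45
eef_pos: [0.4624, 0.0092, 0.0264]
tool_rot: [0.261, 1.55, -0.263]
contact_force: [0.3, 0.2, -0.1]
width: 0.0846
t 19.45 pos [462.4   9.2  26.4] w 84.6 F [ 0.3  0.2 -0.1] tilt fix deg [0.11 0.25 0.  ] jaw 71 j6 -1.47
```

View pics/w16.png

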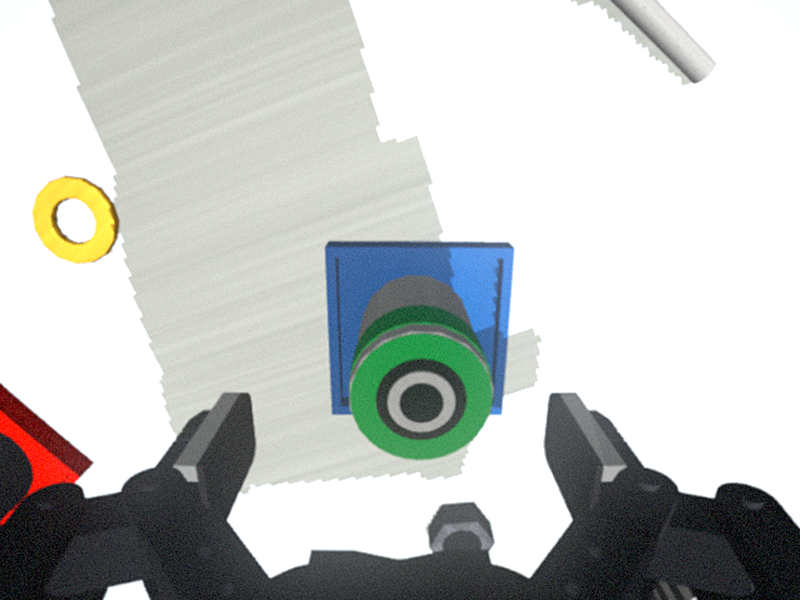

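Green sits at column 421 against a pad midpoint of 400, about 6 mm toward +y. Correcting, then gripping.

```bash
python3 -m pendant '[[0.1,0.3,0,-1,7,-12,85],[0,0,0,0,0,-10,85],[0,0,0,-1,0,-7,85],[0,0,0,-1,0,-3,85],[0,0,0,0,0,0,85]]'; python3 s.py
```

```text
time: 20.0
eef_pos: [0.4619, 0.0159, -0.0044]
tool_rot: [0.262, 1.549, -0.263]
contact_force: [-0.2, 0.4, -0.5]
width: 0.0846
t 20.0 pos [461.9  15.9  -4.4] w 84.6 F [-0.2  0.4 -0.5] tilt fix deg [0.09 0.33 0.  ] jaw 71 j6 -1.46
```

```bash
python3 -m pendant '[[0,0.3,0,-1,0,3,30],[0,0,0,0,0,0,30],[0,0,0,0,0,0,30],[0,0,0,0,0,0,30],[0,0,0,0,0,0,30],[0,0,0,0,0,0,30],[0,0,0,0,0,0,30]]' 70; python3 s.py;python3 sc.py scene pics/s17.png 120 200 150 200
```

```text
time: 20.7
eef_pos: [0.4615, 0.0157, -0.0001]
tool_rot: [0.261, 1.552, -0.264]
contact_force: [0.4, -0.3, -0.6]
width: 0.0424
t 20.7 pos [ 4.615e+02  1.570e+01 -1.000e-01] w 42.4 F [ 0.4 -0.3 -0.6] tilt fix deg [0.12 0.13 0.  ] jaw 71 j6 -1.45
```

View pics/s17.png

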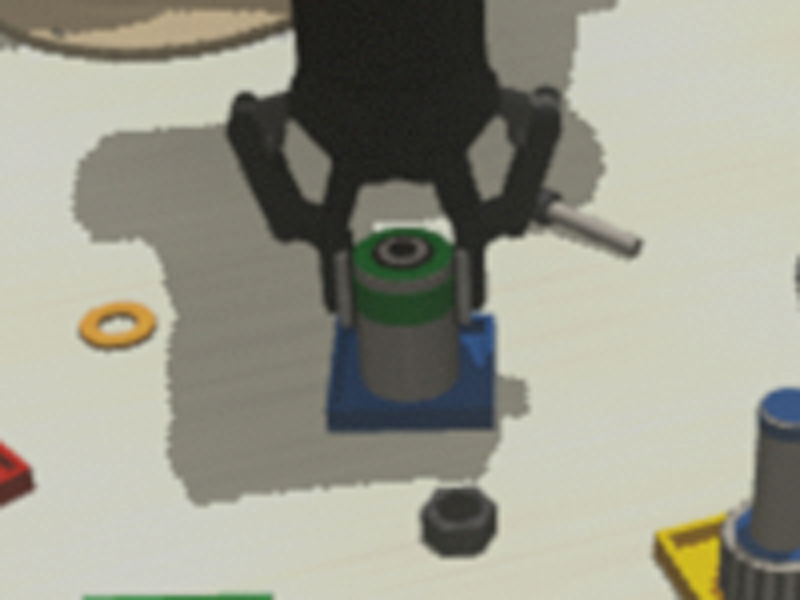

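Green is gripped. Moving to the green tray at (612,-125).

```bash
python3 -m pendant '[[0,0,0,0,0,10,30],[0,0,0,0,0,25,30],[0,0,0,0,0,35,30],[0,0,0,0,0,15,30],[0,0,0,25,-23,0,30],[0,0,0,35,-33,0,30],[0,0,0,35,-33,0,30],[0,0,0,35,-33,0,30],[0,0,0,18,-17,0,30],[0,0,0,0,0,0,30],[0,0,0,0,0,0,30]]'; python3 s.py
```

```text
time: 21.85
eef_pos: [0.6103, -0.1278, 0.0922]
tool_rot: [0.261, 1.558, -0.262]
contact_force: [-0.7, 0.4, -3.1]
width: 0.0426
t 21.85 pos [ 610.3 -127.8   92.2] w 42.6 F [-0.7  0.4 -3.1] tilt fix deg [ 0.04 -0.16  0.  ] jaw 71 j6 -1.63
```

```bash
python3 -m pendant '[[0,0,0,1,3,-25,30],[0,0,0,0,0,-30,30],[0,0,0,0,0,-12,30],[0,0,0,0,0,0,30]]'; python3 s.py;python3 sc.py scene pics/s18.png 180 150 150 200
```

```text
time: 22.25
eef_pos: [0.6095, -0.1219, 0.0257]
tool_rot: [0.259, 1.558, -0.261]
contact_force: [-0.4, 0.4, -3.3]
width: 0.0424
t 22.25 pos [ 609.5 -121.9   25.7] w 42.4 F [-0.4  0.4 -3.3] tilt fix deg [ 0.03 -0.15  0.  ] jaw 71 j6 -1.62
```

View pics/s18.png

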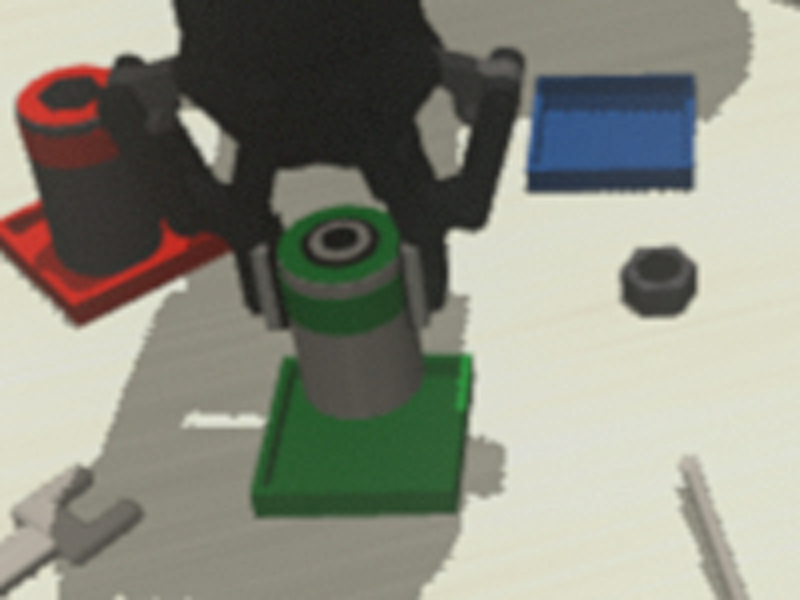

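```bash
python3 -m pendant '[[0,0,0,2,-4,-9,30],[0,0,0,0,0,-9,30],[0,0,0,0,0,-5,30],[0,0,0,-1,0,-4,30]]'; python3 s.py
```

```text
time: 22.7
eef_pos: [0.613, -0.1269, 0.0017]
tool_rot: [0.257, 1.55, -0.261]
contact_force: [0.7, -0.4, -2.9]
width: 0.0422
t 22.7 pos [ 613.  -126.9    1.7] w 42.2 F [ 0.7 -0.4 -2.9] tilt fix deg [0.19 0.25 0.  ] jaw 71 j6 -1.63
```

```bash
python3 -m pendant '[[0.2,0.3,0,-1,1,-4,30],[0,0,0,0,0,-2,30]]'; python3 s.py
```

```text
time: 22.9
eef_pos: [0.6129, -0.1267, -0.0001]
tool_rot: [0.258, 1.554, -0.26]
contact_force: [-9.0, 3.6, 15.9]
width: 0.0426
t 22.9 pos [ 6.129e+02 -1.267e+02 -1.000e-01] w 42.6 F [-9.   3.6 15.9] tilt fix deg [0.1  0.07 0.  ] jaw 71 j6 -1.63
```

Green is seated. Releasing and going to blue at (645,104).

```bash
python3 -m pendant '[[0,0,0,0,0,1,50],[0,0,0,0,0,0,70],[0,0,0,0,0,0,85],[0,0,0,0,0,0,85],[0,0,0,0,0,0,85],[0,0,0,0,0,25,85],[0,0,0,0,0,40,85],[0,0,0,0,0,45,85],[0,0,0,0,0,15,85],[0,0,0,5,35,0,85],[0,0,0,6,45,0,85],[0,0,0,7,45,0,85],[0,0,0,7,45,0,85],[0,0,0,7,45,0,85],[0,0,0,0,15,0,85],[0,0,0,0,0,0,85],[0,0,0,0,0,0,85]]'; python3 s.py;python3 sc.py scene pics/s19.png 100 100 240 320
```

```text
time: 24.6
eef_pos: [0.6444, 0.1099, 0.1309]
tool_rot: [0.26, 1.551, -0.263]
contact_force: [0.5, -0.5, 0.5]
width: 0.0846
t 24.6 pos [644.4 109.9 130.9] w 84.6 F [ 0.5 -0.5  0.5] tilt fix deg [0.14 0.18 0.  ] jaw 71 j6 -1.25
```

View pics/s19.png

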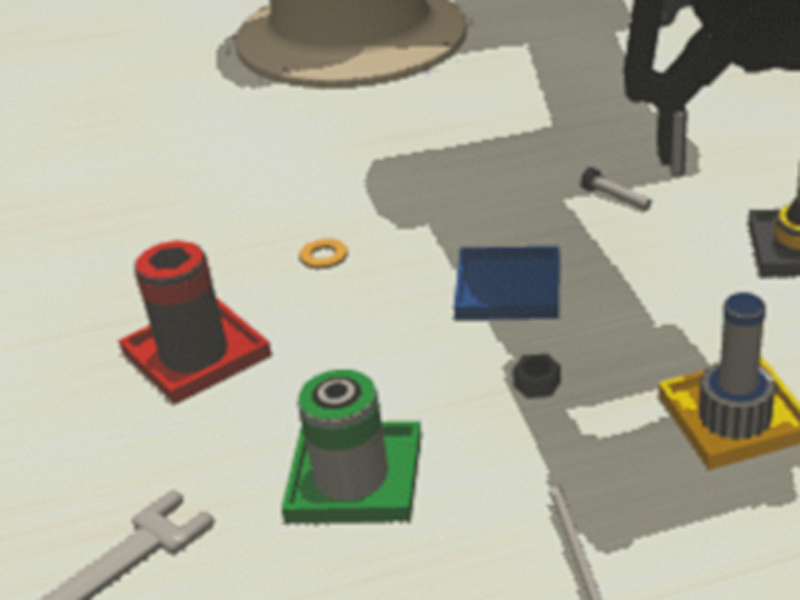

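Green stands in the green tray. Descending on blue.

```bash
python3 -m pendant '[[0.1,0.2,0,0,-6,-25,85],[0,0,0,0,0,-35,85],[0,0,0,0,0,-15,85],[0,0,0,0,0,0,85]]'; python3 s.py; python3 sc.py wrist pics/w20.png 0 0 480 640
```

```text
time: 25.05
eef_pos: [0.6451, 0.0958, 0.0549]
tool_rot: [0.268, 1.552, -0.269]
contact_force: [-0.7, -0.2, -0.7]
width: 0.0849
t 25.05 pos [645.1  95.8  54.9] w 84.9 F [-0.7 -0.2 -0.7] tilt fix deg [0.09 0.12 0.  ] jaw 70 j6 -1.26
```

View pics/w20.png

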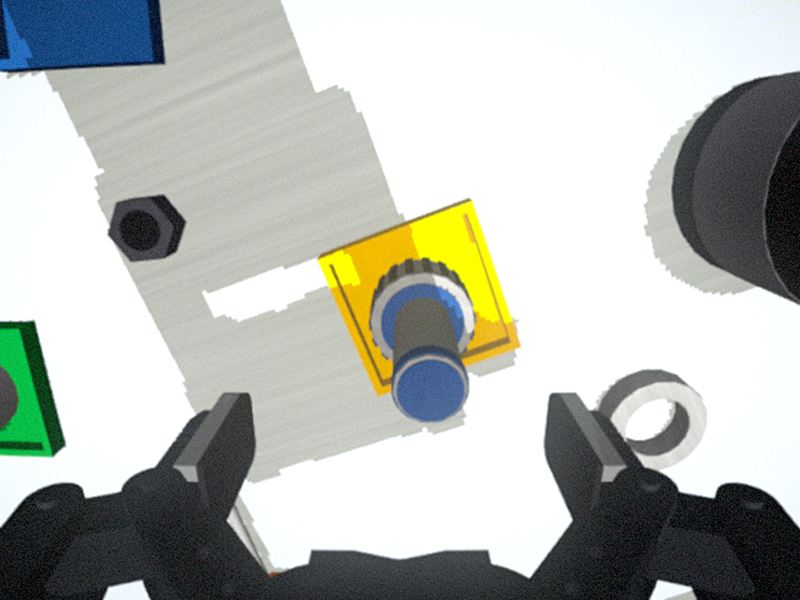

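Blue's shaft tip is at column 430, about 9 mm toward +y from the pad midpoint. Correcting and going down.

```bash
python3 -m pendant '[[0.1,0.1,0,1,9,0,85],[0,0,0,0,0,-18,85],[0,0,0,0,0,-16,85],[0,0,0,-1,0,-7,85],[0,0,0,0,0,0,85]]'; python3 s.py; python3 sc.py scene pics/s21.png 160 300 150 200
```

```text
time: 25.6
eef_pos: [0.6486, 0.1045, 0.0189]
tool_rot: [0.272, 1.544, -0.269]
contact_force: [0.8, 0.3, 0.2]
width: 0.0851
t 25.6 pos [648.6 104.5  18.9] w 85.1 F [0.8 0.3 0.2] tilt fix deg [-0.02  0.57  0.  ] jaw 70 j6 -1.24
```

View pics/s21.png

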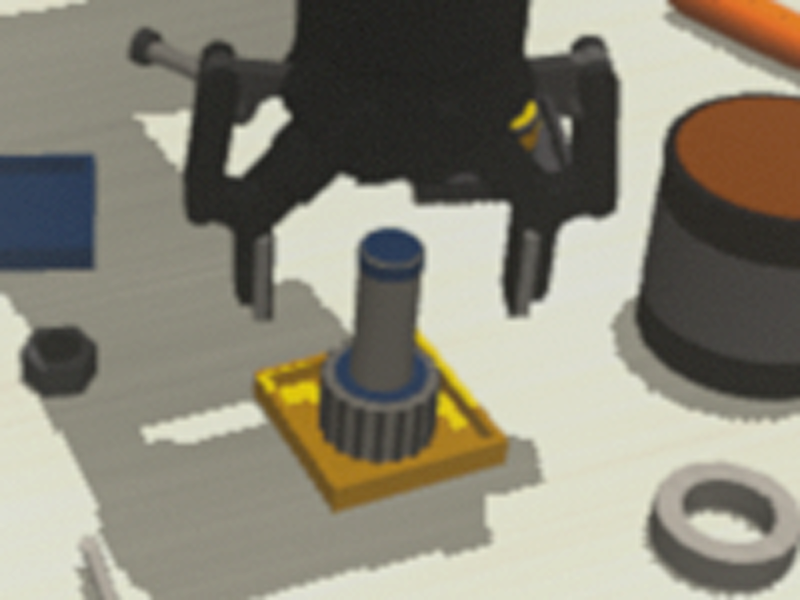

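```bash
python3 -m pendant '[[0,0.6,0,-4,0,-5,85],[0,0,0,0,0,-2,5],[0,0,0,0,0,0,5],[0,0,0,0,0,0,5],[0,0,0,0,0,0,5],[0,0,0,0,0,0,5],[0,0,0,0,0,0,5],[0,0,0,0,0,0,5],[0,0,0,0,0,0,5]]' 60; python3 s.py; python3 sc.py scene pics/s22.png 160 300 150 200
```

```text
time: 26.55
eef_pos: [0.6457, 0.1046, 0.0142]
tool_rot: [0.271, 1.551, -0.27]
contact_force: [0.4, -0.3, -1.2]
width: 0.0228
t 26.55 pos [645.7 104.6  14.2] w 22.8 F [ 0.4 -0.3 -1.2] tilt fix deg [-0.02  0.16  0.  ] jaw 70 j6 -1.24
```

View pics/s22.png

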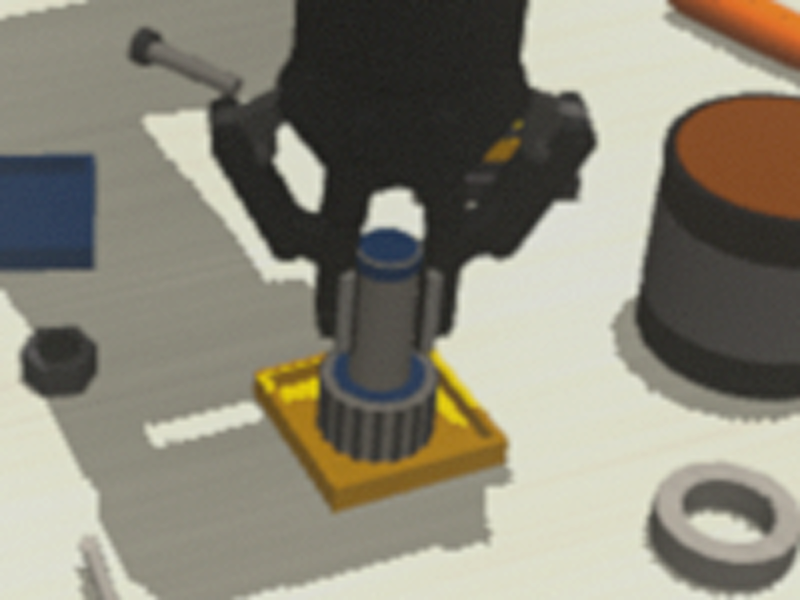

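Blue's shaft is gripped (22.8 mm). Moving to the blue tray at (463,15).

```bash
python3 -m pendant '[[0,0.1,0,0,0,10,5],[0,0,0,0,0,25,5],[0,0,0,0,0,35,5],[0,0,0,0,0,15,5],[0,0,0,-25,-12,0,5],[0,0,0,-40,-20,0,5],[0,0,0,-40,-20,0,5],[0,0,0,-40,-20,0,5],[0,0,0,-30,-14,0,5],[0,0,0,0,0,0,5],[0,0,0,0,0,0,5]]'; python3 s.py
```

```text
time: 27.7
eef_pos: [0.4599, 0.0165, 0.1028]
tool_rot: [0.27, 1.56, -0.271]
contact_force: [0.5, -1.1, -4.6]
width: 0.0226
t 27.7 pos [459.9  16.5 102.8] w 22.6 F [ 0.5 -1.1 -4.6] tilt fix deg [-0.01 -0.35 -0.  ] jaw 70 j6 -1.44
```

```bash
python3 -m pendant '[[0,-0.3,0,3,-1,-25,5],[0,0,0,0,0,-28,5],[0,0,0,0,0,-12,5],[0,0,0,0,0,0,5]]'; python3 s.py;python3 sc.py scene pics/s23.png 120 200 150 200
```

```text
time: 28.1
eef_pos: [0.4665, 0.0161, 0.0374]
tool_rot: [0.269, 1.55, -0.269]
contact_force: [0.5, 0.4, -3.6]
width: 0.0227
t 28.1 pos [466.5  16.1  37.4] w 22.7 F [ 0.5  0.4 -3.6] tilt fix deg [0.03 0.24 0.  ] jaw 70 j6 -1.45
```

View pics/s23.png

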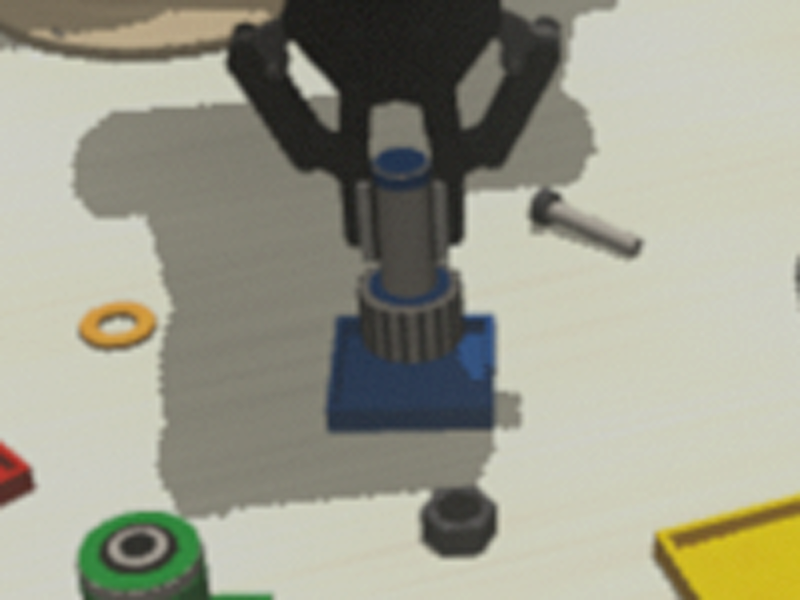

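```bash
python3 -m pendant '[[0,0.2,0,-4,-1,-9,5],[0,0,0,0,0,-8,5],[0,0,0,-1,0,-5,5],[0,0,0,-1,0,-3,5]]'; python3 s.py
```

```text
time: 28.55
eef_pos: [0.4632, 0.0149, 0.0139]
tool_rot: [0.268, 1.547, -0.269]
contact_force: [-4.6, 4.9, 37.2]
width: 0.023
t 28.55 pos [463.2  14.9  13.9] w 23.0 F [-4.6  4.9 37.2] tilt fix deg [0.1  0.41 0.  ] jaw 70 j6 -1.45
```

Blue is seated. Releasing and going to yellow in the spare tray at about (494,233).

```bash
python3 -m pendant '[[0,0,0,0,0,2,30],[0,0,0,0,0,0,60],[0,0,0,0,0,0,85],[0,0,0,0,0,0,85],[0,0,0,0,0,0,85],[0,0,0,0,0,25,85],[0,0,0,0,0,40,85],[0,0,0,0,0,45,85],[0,0,0,4,35,0,85],[0,0,0,6,45,0,85],[0,0,0,7,45,0,85],[0,0,0,7,45,0,85],[0,0,0,5,35,0,85],[0,0,0,0,10,0,85],[0,0,0,0,0,0,85],[0,0,0,0,0,0,85]]'; python3 s.py;python3 sc.py scene pics/s24.png 100 200 240 320; python3 sc.py wrist pics/w24.png 0 0 480 640
```

```text
time: 30.15
eef_pos: [0.4933, 0.2367, 0.1329]
tool_rot: [0.271, 1.54, -0.271]
contact_force: [-0.4, 0.4, -0.2]
width: 0.0848
t 30.15 pos [493.3 236.7 132.9] w 84.8 F [-0.4  0.4 -0.2] tilt fix deg [0.13 0.79 0.  ] jaw 70 j6 -0.99
```

View pics/s24.png

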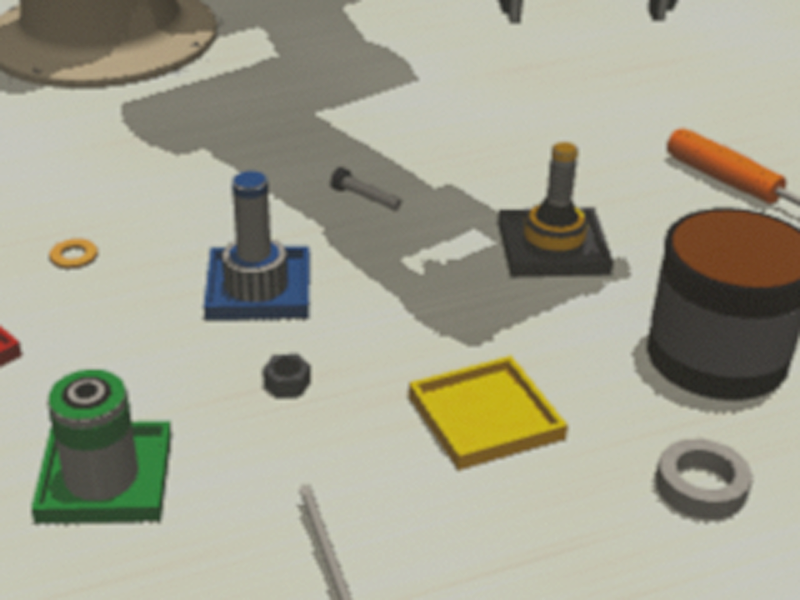

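View pics/w24.png

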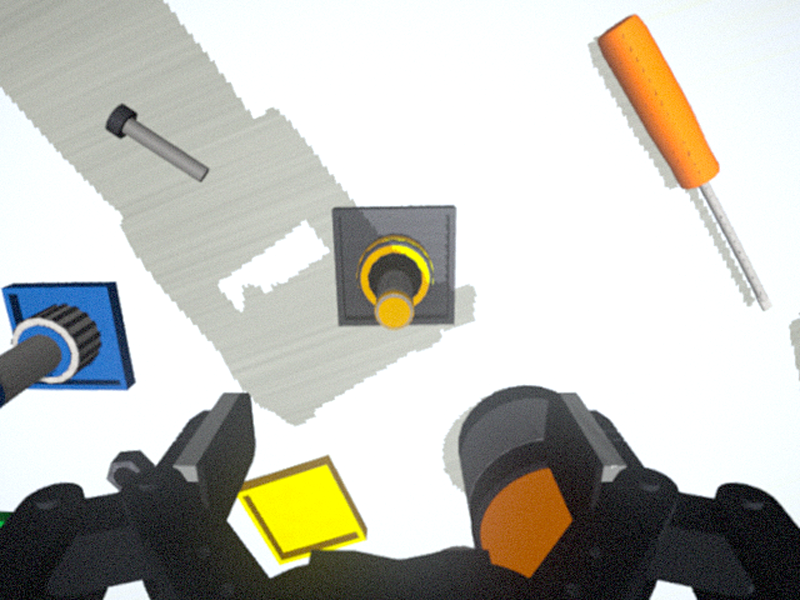

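Blue stands upright in the blue tray. The yellow stud is at wrist column 396, centred between the pads. Descending.

```bash
python3 -m pendant '[[0.1,0.7,0,0,-1,-25,85],[0,0,0,0,0,-40,85],[0,0,0,0,0,-30,85],[0,0,0,0,0,-10,85],[0,0,0,0,0,0,85]]'; python3 s.py
```

```text
time: 30.75
eef_pos: [0.4952, 0.2297, 0.0273]
tool_rot: [0.279, 1.547, -0.277]
contact_force: [-0.0, -0.5, 0.9]
width: 0.0852
t 30.75 pos [495.2 229.7  27.3] w 85.2 F [-0.  -0.5  0.9] tilt fix deg [-0.    0.34  0.  ] jaw 70 j6 -0.99
```

```bash
python3 -m pendant '[[0,0.4,0,-1,4,-7,85],[0,0,0,-1,0,-5,85],[0,0,0,0,0,0,85]]'; python3 s.py;  python3 sc.py wrist pics/w25.png 0 0 480 640
```

```text
time: 31.05
eef_pos: [0.4951, 0.2338, 0.0177]
tool_rot: [0.28, 1.55, -0.278]
contact_force: [0.2, -0.2, 0.0]
width: 0.0846
t 31.05 pos [495.1 233.8  17.7] w 84.6 F [ 0.2 -0.2  0. ] tilt fix deg [-0.06  0.18  0.  ] jaw 70 j6 -0.99
```

View pics/w25.png

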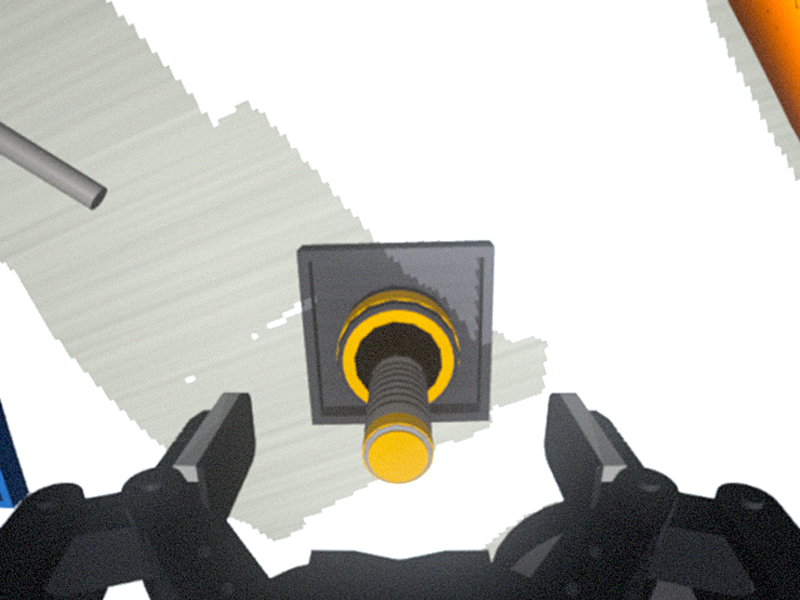

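Centred at column 398. Closing.

```bash
python3 -m pendant '[[0,0.2,0,-1,0,-3,5],[0,0,0,0,0,0,5],[0,0,0,0,0,0,5],[0,0,0,0,0,0,5],[0,0,0,0,0,0,5],[0,0,0,0,0,0,5],[0,0,0,0,0,0,5],[0,0,0,0,0,0,5]]' 60; python3 s.py;python3 -m pendant '[[0,0,0,0,0,10,5],[0,0,0,0,0,25,5],[0,0,0,0,0,35,5],[0,0,0,0,0,35,5],[0,0,0,0,0,0,5]]'; python3 s.py;python3 sc.py scene pics/s26.png 50 300 240 320
```

```text
time: 31.9
eef_pos: [0.495, 0.2342, 0.0162]
tool_rot: [0.281, 1.551, -0.277]
contact_force: [-0.1, -0.8, -0.5]
width: 0.0162
t 31.9 pos [495.  234.2  16.2] w 16.2 F [-0.1 -0.8 -0.5] tilt fix deg [-0.11  0.15  0.  ] jaw 70 j6 -0.99
time: 32.4
eef_pos: [0.4924, 0.2335, 0.1248]
tool_rot: [0.279, 1.556, -0.279]
contact_force: [0.9, -0.7, -4.6]
width: 0.0164
t 32.4 pos [492.4 233.5 124.8] w 16.4 F [ 0.9 -0.7 -4.6] tilt fix deg [-0.02 -0.19 -0.  ] jaw 70 j6 -0.99
```

View pics/s26.png

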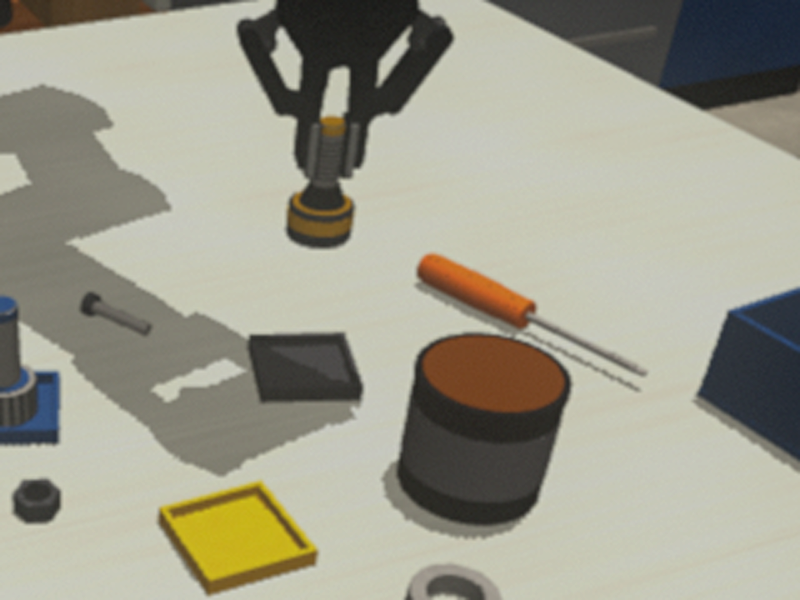

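Yellow is lifted upright and the spare tray is empty. Moving to the yellow tray at (642,106).

```bash
python3 -m pendant '[[0,0,0,10,-25,0,5],[0,0,0,25,-35,0,5],[0,0,0,40,-30,0,5],[0,0,0,40,-20,0,5],[0,0,0,33,-15,0,5],[0,0,0,0,0,0,5],[0,0,0,0,0,0,5]]'; python3 s.py
```

```text
time: 33.15
eef_pos: [0.6367, 0.1024, 0.1091]
tool_rot: [0.274, 1.582, -0.284]
contact_force: [0.2, 0.5, -4.3]
width: 0.0167
t 33.15 pos [636.7 102.4 109.1] w 16.7 F [ 0.2  0.5 -4.3] tilt fix deg [ 0.05 -1.69  0.  ] jaw 70 j6 -1.24
```

```bash
python3 -m pendant '[[0,-1.7,0,4,3,-15,5],[0,0,0,0,0,-30,5],[0,0,0,0,0,-22,5],[0,0,0,0,0,0,5]]'; python3 s.py;python3 sc.py scene pics/s27.png 160 300 150 200
```

```text
time: 33.55
eef_pos: [0.6357, 0.1077, 0.0364]
tool_rot: [0.275, 1.56, -0.277]
contact_force: [-0.5, -0.7, -3.8]
width: 0.0166
t 33.55 pos [635.7 107.7  36.4] w 16.6 F [-0.5 -0.7 -3.8] tilt fix deg [ 0.02 -0.37  0.  ] jaw 70 j6 -1.23
```

View pics/s27.png

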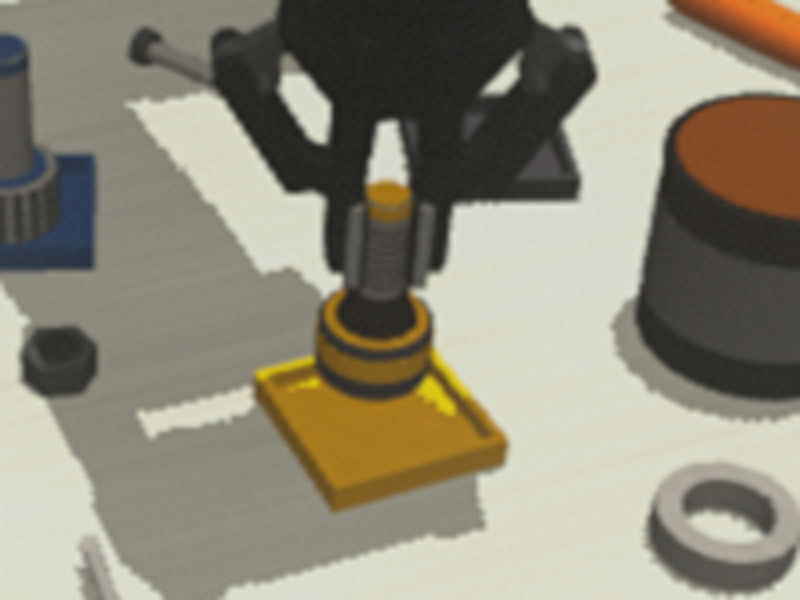

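```bash
python3 -m pendant '[[0,-0.3,0,6,-2,0,5],[0,0,0,0,0,-8,5],[0,0,0,0,0,-7,5],[0,0,0,0,0,-3,5]]'; python3 s.py
```

```text
time: 34.0
eef_pos: [0.6445, 0.1063, 0.023]
tool_rot: [0.275, 1.546, -0.274]
contact_force: [-0.9, 0.2, -3.7]
width: 0.0165
t 34.0 pos [644.5 106.3  23. ] w 16.5 F [-0.9  0.2 -3.7] tilt fix deg [0.03 0.42 0.  ] jaw 70 j6 -1.24
```

```bash
python3 -m pendant '[[0,0.4,0,-3,0,-4,5],[0,0,0,0,0,-4,5],[0,0,0,0,0,-3,5]]'; python3 s.py
```

```text
time: 34.3
eef_pos: [0.6419, 0.1061, 0.0163]
tool_rot: [0.274, 1.551, -0.275]
contact_force: [-13.6, -1.5, 30.0]
width: 0.0165
t 34.3 pos [641.9 106.1  16.3] w 16.5 F [-13.6  -1.5  30. ] tilt fix deg [0.07 0.11 0.  ] jaw 70 j6 -1.24
```

Yellow is seated. Releasing, lifting away and checking.

```bash
python3 -m pendant '[[0,0,0,0,0,1,30],[0,0,0,0,0,0,60],[0,0,0,0,0,0,85],[0,0,0,0,0,0,85],[0,0,0,0,0,0,85],[0,0,0,0,0,25,85],[0,0,0,0,0,40,85],[0,0,0,0,0,45,85],[0,0,0,-20,0,40,85],[0,0,0,-40,0,0,85],[0,0,0,-40,0,0,85],[0,0,0,-40,0,0,85],[0,0,0,-40,0,0,85],[0,0,0,0,0,0,85],[0,0,0,0,0,0,85]]'; python3 s.py; python3 - <<'E'
from h import *
for n in("scene","top"):
    c=arm.capture(n)
    cv2.imwrite(f"pics/{n}f.png",cv2.convertScaleAbs(c["frame"],alpha=1.5)[...,::-1])
    for k in N:
        for r in arm.landmark_of(k,n)[:1]: print(n,k,round(r["score"],2),np.round(back(c,*r["centre"],0.004 if 'part' in k else 0),3))
E
```

```text
time: 35.8
eef_pos: [0.4545, 0.1056, 0.1721]
tool_rot: [0.275, 1.548, -0.276]
contact_force: [-0.3, -0.8, -0.3]
width: 0.085
t 35.8 pos [454.5 105.6 172.1] w 85.0 F [-0.3 -0.8 -0.3] tilt fix deg [0.07 0.28 0.  ] jaw 70 j6 -1.24
scene part_red 0.58 [0.641 0.104 0.004]
scene part_blue 0.94 [0.462 0.01  0.004]
scene part_green 0.9 [ 0.618 -0.128  0.004]
scene part_yellow 0.63 [0.637 0.109 0.004]
scene tray_red 0.66 [ 0.458 -0.2    0.   ]
scene tray_blue 0.91 [0.467 0.014 0.   ]
scene tray_green 0.76 [ 0.62  -0.127  0.   ]
scene tray_yellow 0.97 [0.641 0.11  0.   ]
scene tray_spare 0.58 [0.5   0.234 0.   ]
top part_red 0.97 [ 0.458 -0.199  0.004]
top part_blue 0.87 [0.459 0.015 0.004]
top part_green 0.62 [ 0.612 -0.126  0.004]
top part_yellow 0.74 [0.637 0.103 0.004]
top tray_red 0.81 [ 0.463 -0.198  0.   ]
top tray_blue 0.57 [0.462 0.015 0.   ]
top tray_green 0.92 [ 0.618 -0.127  0.   ]
top tray_yellow 0.94 [0.648 0.109 0.   ]
top grease_tub 0.69 [0.643 0.271 0.   ]
```

View pics/scenef.png

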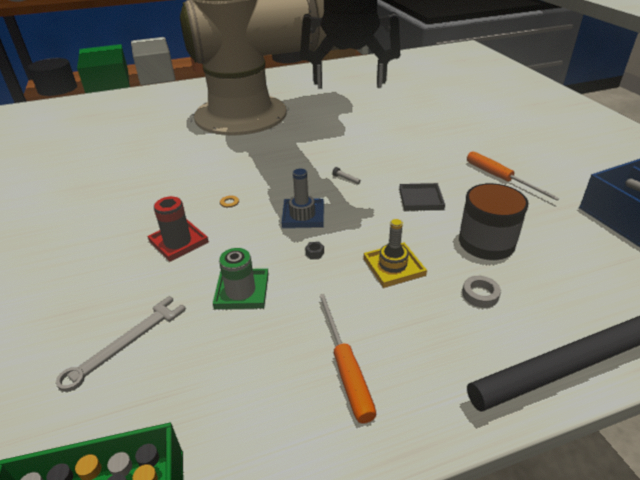

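View pics/topf.png

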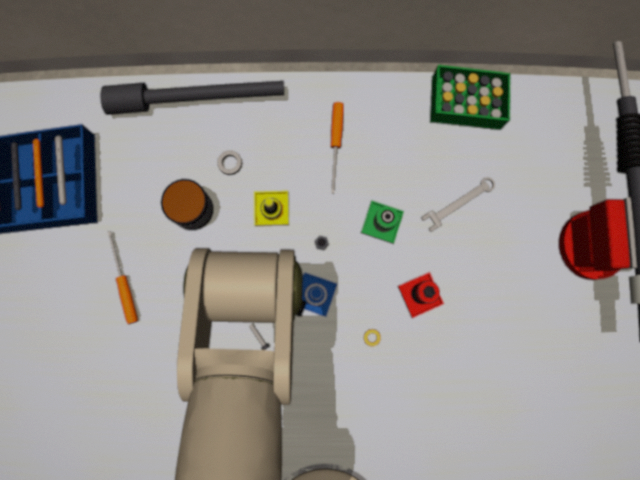

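All four parts stand upright in their own trays: red at scene pixel (172,225), green (237,275), blue (300,197) and yellow (394,247). The spare tray at (421,196) is empty and the tub at (493,220) hasn't moved. The gripper is clear, so I'm handing in.

```bash
python3 -c "
from bench import arm
print(arm.finish_job())"
```

```text
the job is handed in; nothing more can be done
None
```

The job is handed in at about 36 s of the 144 s limit. All four parts stand upright and released in the trays of their own colours, the spare tray is empty, and the gripper is clear of everything. I parked yellow in the spare tray, then moved red, green and blue into their trays, and yellow last.

**Last checks:** the scene picture shows every part upright in its tray. The top picture agrees, though the arm partly covers blue and hides the spare tray there. The tub shows at the same pixels as at the start. The networks put the parts within about 13 mm of their tray centres.

**What failed or disagreed:**
- **First grasp:** it closed above the yellow stud, because the real finger ends sit about 33 mm behind the reported TCP. I measured that offset in the wrist picture and allowed for it afterwards; nothing was disturbed.
- **Red in the final scene picture:** the network put `part_red` in the yellow tray at a score of 0.58. The pictures and the top camera (0.97) show that is wrong.
- **Missed detections:** the networks did not report the tub in the final scene picture or the spare tray in the final top picture.
- **Placing force:** the wrist reading reached about 37 N as parts were set down, pressing the held part on its tray floor.

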